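# Feed a die four clicks in the lever jig and hold it

## Robot

A 6-joint arm with a two-finger parallel gripper is mounted at the origin on the work surface; the furniture and walls round the work are solid. World frame = base frame: x ahead of the robot, y to its left, z up, the work surface at z = 0. Lengths are in m, angles in degrees, forces in N, time in s.
With the tool pointing down it reaches from about 0.35 to 0.8 m from the base axis. Payload 7.3 kg.
Tool frame: the origin (TCP) lies midway between the tips of the shut fingers; the grasp point (between the pads) lies 19 mm behind it; z points along the fingers, y is the direction in which the jaws open and shut (so a half turn about z gives the same grasp; the last joint's range is limited). The gripper opens to 85 mm and grips with 20 to 120 N. Pads are 22 mm wide; open, the fingers measure 114 mm over their backs; the gripper's body (76 mm by 85 mm) begins 54 mm behind the grasp point. The pads swing forward as they close: fully open they stand 13 mm farther back than shut.
Start: joints at [68.698, 19.595, 87.324, -0, 73.075, -8.365], TCP at [0.118, 0.512, 0.231] pointing down, gripper open.
Joint ranges: [-145.02, 145.02], [-44.19, 115.74], [2.07, 154.8], [-57.11, 237.11], [16.16, 152.29], [-177.93, 177.93]. Speed limits (degrees/s): [147.25, 147.25, 180, 180, 180, 180].

## Interface

Orientations are given as [roll, pitch, yaw] about the fixed x, y, z axes, in that order (R = Rz(yaw) Ry(pitch) Rx(roll)).
In Python, from plant import robot, snapshot, calibration gives the robot as it stands.
- The arm moves only by the shell command python3 -m inch 'ROWS' [FORCE]. ROWS is JSON, a list that holds one entry, the list of rows, each a list of 7 numbers: the turn, a rotation vector about the tool's x, y, z in rad, then the shift along the tool's x, y, z in mm, then the gripper's target within -1 to 1 (fully open at 1, half-way at 0, shut at -1). In form: [[[rx, ry, rz, x, y, z, gripper], ...]]. A call has 1 to 5 rows; each row shifts and turns the pose as measured when the row begins, along the tool's axes as they then stand; what a row does not reach is not made up. A row lasts 1/12 s, in which the tool goes at most 41.7 mm and 7.16 degrees, less where a joint would pass 70% of its speed; a pose out of reach is approached as far as the arm can. A call is refused whole if a number of a shift passes 41.7 or a number of a turn 0.125, either way. A call with a gripper value outside its range is refused whole. The fingers move at their own pace and stop on an object; FORCE is the grip in N (left out, the last holds). Time passes only in rows, so rows that do not move let the fingers close. It gives the time, the measured TCP pose, the force and the opening at its end, in the units of the state.
- robot.get_obs(): the state, without advancing time (a new reading comes with each control period).
- snapshot(name): name is "scene" or "top" or "wrist"; returns the picture (400x640x3 uint8, red, green, blue); there is no depth.
- calibration(name): a dict with "fov_y" (degrees; the focal length in pixels is half the picture's height over the tangent of half this angle, whatever the lens; pixels are square), "cx", "cy" (the principal point, pixels), "k1" (the pictures are not rectified: a ray, as slopes to the right and down, at radius r is drawn at 1 + k1 r^2 times it, then the intrinsics apply), "position" and "rotation" of the camera in the world. Camera axes: x right, y down, z forward; pixel columns grow to the right and rows downward; lengths in m; the calibration is good to about 2 mm. A picture is of the moment at which its call begins: read the wrist's pose just before it. calibration takes no time and is no camera call; for the wrist camera it gives the pose at the moment of the call.
- robot.job_done(): hands the job in, once; it reports no verdict.
The state is a dict: "t": time; "joints": joint angles; "qd": joint speeds; "joint_efforts": joint torques, N m; "ee_pos": TCP position; "tcp_rot": TCP orientation; "wrist_force": force on the tool from outside, world axes, zero at the start; "torque": the same for the moment, N m; "grip_width": opening from 0.0 (shut) to 1.0 (fully open).
Only numpy, scipy, OpenCV 4.12 (cv2) and the standard library are available. Lean on these libraries where they do the work, as an engineer would, in place of code of your own. Each camera call takes 0.05 s, during which the arm holds its last target.

## Task

Lay the plain steel die block flat inside the outline scribed on the feed jig, lengthways to the feed with one end towards the pusher, and let go of it. Then take the black upright grip of the ratchet lever and swing it so that the pusher moves forward, exactly four clicks and never past the fourth, so that the pusher brings the die forward under the bridge, and finish still holding the lever at the fourth click against its spring. Do not disturb the other things on the table.

Things in the scene. Friction and masses are not known exactly. Their poses are not given: they have to be found in the camera images.
- feed_jig: feed jig fixed to the table: aluminium plate 200 x 150 mm, top 10 mm above the table, with a grey gear housing (66 x 62 mm, top 38 mm up). Origin on the table, on the feed line; the plate reaches 100 mm ahead and behind, 60 mm left, 90 mm right of it. x axis: the feed direction, from the housing to the bridge; y to its left; z up
- bridge (a point): middle of the low bridge over the far end of the plate: steel bar 100 mm long across the feed, 12 mm thick, 38 to 46 mm above the table; this point is 84 mm ahead of the jig's origin and 42 mm up
- die_mark (a point): centre of the rectangular outline scribed on the plate, at the height of the plate's top (10 mm above the table); axes as the jig's. The outline is 68 mm along the feed and 36 mm across inside its lines, so the die fits in it with 4 mm to spare all round
- pusher_face (a point): centre of the pusher's front face (34 mm wide, 16 mm high, stands on the plate, of steel). At rest it is 38 mm behind the centre of the outline, so 8 mm behind a die laid centred; it moves ahead 5 mm for each click of the lever and goes back with it
- die_center (a point): centre of the die (half-way up): a loose steel block 28 x 60 x 18 mm with two small bores in the top and notched lower edge, about 0.21 kg; x axis across its 28 mm width, y along its 60 mm length, z up. It lies flat on the table to the right of the jig. Either end may face the pusher
- lever_grip (a point): centre of the lever's black upright round grip, 18 mm in diameter, 40 mm tall (from 52 to 92 mm above the table), 85 mm from the lever's upright axis; it is a sleeve that turns freely on the lever's end, so it can be gripped firmly without turning the wrist
- lever_axis (a point): the upright axis on which the lever turns (45 mm above the table), 50 mm behind the jig's origin on the feed line; axes as the jig's
- feed_lever (a joint): lever angle, rad: 0 at rest, where it points 115 degrees left of the feed direction; grows as it swings clockwise seen from above, the grip moving mostly along the feed. Click 1 at 0.22, then one every 0.22 (click 4 at 0.88), end stop 1.45. Resistance at the grip: spring 6.5 N at rest, 11 N at click 4, clicks add or take up to 3 N. Let go, it springs back to 0
- click_plunger (a point): tip of the sprung plunger on the jig's right, which drops between the pins of the lever's wheel at each click (do not touch): the resistance sinks as a click is neared and jumps up by 3 to 5 N as it is reached
- bend_jig_center (a point): a bystander: bending jig with a row of pins, 52 x 84 x 38 mm; leave alone
- capacitor_center (a point): a bystander: upright cylindrical capacitor, 25 mm in diameter, 46 mm tall; leave alone
- clamp_knob_center (a point): a bystander: black star knob standing on its head, 36 mm across, 38 mm tall; leave alone
Mind the look-alikes: they are no part of the job. Of the things that look like the part that bears die_center, the larger one is meant.

How it is judged:
By the outcome, as a careful person would: the job done as asked, in the order asked, and still so for the second after the job is handed in, while the arm keeps its last pose, push and grip.
It also fails if it takes over 69 s, if anything falls off the work surface, if the arm or the gripper's body presses on something with over 40 N, if the wrist force passes 120 N, or if a joint passes its speed limit or range.

## Working session

There is one attempt and no reset: what is moved stays moved. The work goes in short steps, Python scripts to look and compute and a shell command to move; the robot and the scene stay as the last step left them, time stands still between calls to the robot, and variables do not carry over. Pictures are saved under pics/ and viewed, and the job is handed in when it is done.

```bash
ls; mkdir -p pics
python3 - <<'E'
from plant import robot,snapshot,calibration
import cv2
print(robot.get_obs())
for n in ["scene","top","wrist"]:
    c=calibration(n);print(n,c)
    cv2.imwrite(f"pics/{n}0.png",cv2.cvtColor(snapshot(n),cv2.COLOR_RGB2BGR))
E
```

```text
pics
{'t': 0.0, 'joints': array([ 6.87004383e+01,  1.96355336e+01,  8.73802449e+01,  8.27963865e-05,
        7.30738458e+01, -8.36490616e+00]), 'qd': array([ 0.05545835,  0.01162772, -0.09506888,  0.02402672, -0.02818764,
        0.01906735]), 'joint_efforts': array([ 1.63484667e-03, -4.33679903e+01, -2.46021348e+01,  2.56192618e-05,
        7.72065920e-03, -3.75067955e-06]), 'ee_pos': array([0.11733681, 0.51128823, 0.23061577]), 'tcp_rot': array([-1.79911341e+02, -1.31166137e-02,  1.67065310e+02]), 'wrist_force': array([-0.03707356, -0.25667013,  0.03726802]), 'torque': array([-0.04122296, -0.00180136, -0.04616234]), 'grip_width': 1.0015118725231027}
scene {'fov_y': 50.22437499461811, 'cx': 321.52099459497566, 'cy': 204.05338221572444, 'k1': -0.1002375740122746, 'position': array([0.08272853, 0.37154298, 0.40963774]), 'rotation': array([-113.70716951,   -0.54388161, -147.48788353])}
top {'fov_y': 45.2679654346764, 'cx': 319.9481070483063, 'cy': 199.88262901296397, 'k1': 0.01647019676796468, 'position': array([ 0.36254088, -0.28711933,  1.04491039]), 'rotation': array([-172.26310181,   -0.63859804,  -90.92166533])}
wrist {'fov_y': 60.291085722118304, 'cx': 312.8536322422866, 'cy': 192.70223195178633, 'k1': 0.002366976096504726, 'position': array([0.03541499, 0.53075435, 0.3735687 ]), 'rotation': array([1.61118615e+02, 7.54848618e-02, 7.71259393e+01])}
```

View pics/scene0.png

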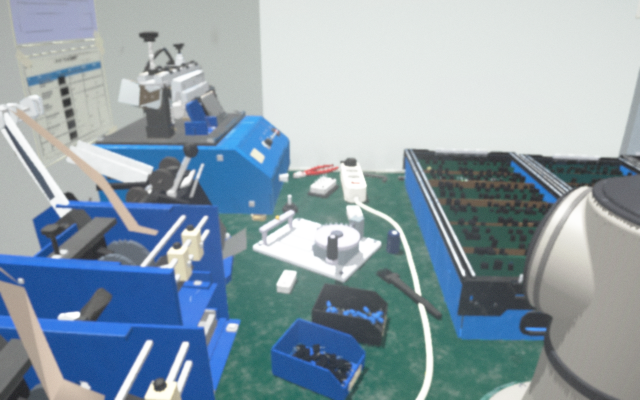

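View pics/top0.png

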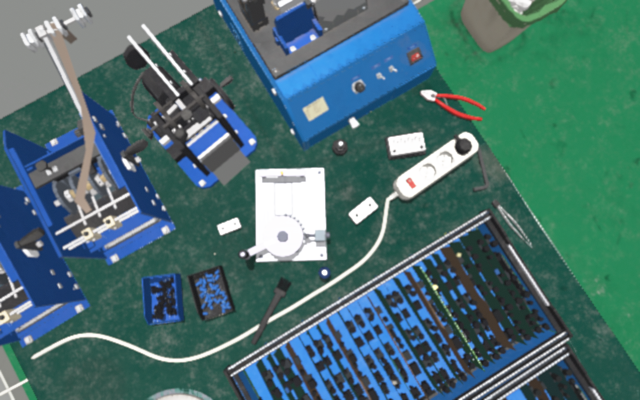

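View pics/wrist0.png

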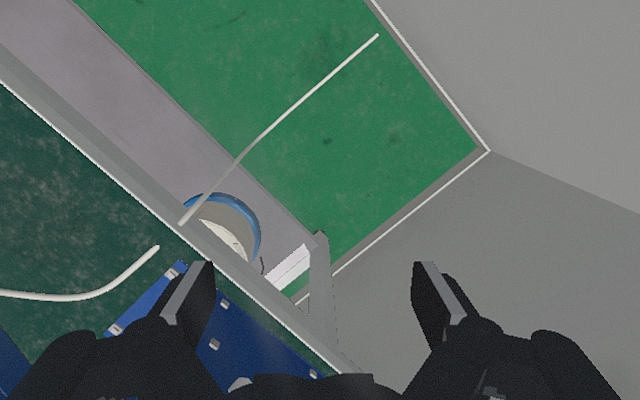

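The top view shows the jig plate at about (290,215), with the housing at (284,237), the bridge at (284,178) and the lever grip at (245,254). The die candidates are the block at (363,210), right of the jig and larger, the small block at (229,226), left of the jig, and the pinned block at (406,145), which is probably the bend jig. I'll check with a close crop.

```bash
cat > h.py <<'E'
import numpy as np, cv2
from scipy.spatial.transform import Rotation as Rn
from plant import robot,snapshot,calibration
def K(c):
    f=200/np.tan(np.radians(c['fov_y']/2)); return np.array([[f,0,c['cx']],[0,f,c['cy']],[0,0,1]])
def R(c): return Rn.from_euler('xyz',c['rotation'],degrees=True).as_matrix()
def rays(px,c):
    n=cv2.undistortPointsIter(np.array(px,float).reshape(-1,1,2),K(c),np.array([c['k1'],0,0,0,0]),None,None,(3,50,1e-9)).reshape(-1,2)
    return (R(c)@np.c_[n,np.ones(len(n))].T).T
def onplane(px,z,c):
    d=rays(px,c);p=c['position'];return p+d*((z-p[2])/d[:,2])[:,None]
def proj(P,c):
    r=R(c);rv=cv2.Rodrigues(r.T)[0];return cv2.projectPoints(np.array(P,float).reshape(-1,1,3),rv,-r.T@c['position'],K(c),np.array([c['k1'],0,0,0,0]))[0].reshape(-1,2)
def save(name,img): cv2.imwrite('pics/'+name,cv2.cvtColor(img,cv2.COLOR_RGB2BGR))
E
python3 - <<'E'
from h import *
c=calibration('top')
im=cv2.imread('pics/top0.png')
cr=im[130:290,200:460];cv2.imwrite('pics/topc.png',cv2.resize(cr,None,fx=3,fy=3,interpolation=cv2.INTER_CUBIC))
for p,z in [((363,210),.018),((229,226),.01),((285,237),.038),((245,253),.092),((284,179),.046),((406,145),.038),((340,147),.038),((324,273),.046)]:
    print(p,onplane([p],z,c)[0].round(3))
E
```

```text
(363, 210) [ 0.478 -0.393  0.018]
(229, 226) [ 0.449 -0.104  0.01 ]
(285, 237) [ 0.422 -0.226  0.038]
(245, 253) [ 0.388 -0.15   0.092]
(284, 179) [ 0.544 -0.225  0.046]
(406, 145) [ 0.616 -0.488  0.038]
(340, 147) [ 0.613 -0.346  0.038]
(324, 273) [ 0.346 -0.306  0.046]
```

View pics/topc.png

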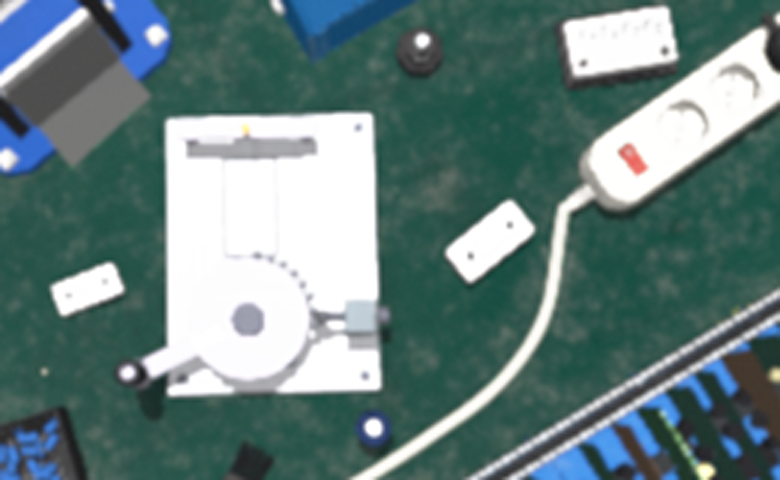

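Run:
```python
from h import *
c=calibration('top')
f=lambda L:[(x/3+200-.33,y/3+130-.33) for x,y in L]
P=onplane(f([(167,118),(374,113),(381,390),(168,397)]),.010,c)
print(P.round(4))
print([np.linalg.norm(P[i]-P[(i+1)%4]).round(4) for i in range(4)])
e=P[0]-P[3]+P[1]-P[2]; print('yaw',np.degrees(np.arctan2(e[1],e[0])))
e=P[0]-P[1]+P[3]-P[2]; print('yaw y',np.degrees(np.arctan2(e[1],e[0]))-90)
print(onplane(f([(224,157),(276,157),(224,255),(277,255)]),.01,c).round(4))
D=onplane(f([(445,250),(512,200),(535,230),(471,282)]),.018,c);print(D.round(4),D.mean(0))
print([np.linalg.norm(D[i]-D[(i+1)%4]).round(4) for i in range(4)])
e=D[1]-D[0]+D[2]-D[3];print(np.degrees(np.arctan2(e[1],e[0])))
print(onplane(f([(130,373)]),.092,c), onplane(f([(248,320)]),.05,c))
img=snapshot('top');g=cv2.cvtColor(img,cv2.COLOR_RGB2GRAY)
m=(g>150).astype('uint8')
for k in cv2.findContours(m,cv2.RETR_EXTERNAL,cv2.CHAIN_APPROX_NONE)[0]:
    if 60<cv2.contourArea(k)<8000:
        r=cv2.minAreaRect(k)
        if 200<r[0][0]<460 and 120<r[0][1]<300: print(r)
```

```text
[[ 0.5733 -0.1604  0.01  ]
 [ 0.575  -0.3117  0.01  ]
 [ 0.3736 -0.3132  0.01  ]
 [ 0.3711 -0.1615  0.01  ]]
[np.float64(0.1514), np.float64(0.2014), np.float64(0.1517), np.float64(0.2022)]
yaw 0.3766059202889885
yaw y 0.7824062838365222
[[ 0.5438 -0.2019  0.01  ]
 [ 0.5433 -0.2397  0.01  ]
 [ 0.4721 -0.2016  0.01  ]
 [ 0.4715 -0.2398  0.01  ]]
[[ 0.4725 -0.3608  0.018 ]
 [ 0.508  -0.41    0.018 ]
 [ 0.486  -0.4259  0.018 ]
 [ 0.4492 -0.3788  0.018 ]] [ 0.47890689 -0.39389225  0.018     ]
[np.float64(0.0607), np.float64(0.0272), np.float64(0.0598), np.float64(0.0295)]
-53.082665973685046
[[ 0.38645119 -0.14651759  0.092     ]] [[ 0.42252336 -0.22131387  0.05      ]]
((228.55172729492188, 225.87933349609375), (11.327415466308594, 23.026222229003906), 68.19859313964844)
((360.9393005371094, 297.537109375), (6.826254844665527, 302.5358581542969), 58.570438385009766)
((356.5086669921875, 290.01416015625), (2.8821375370025635, 301.6820983886719), 58.600547790527344)
((362.9268493652344, 209.65853881835938), (14.367987632751465, 29.048322677612305), 51.34019088745117)
((285.73736572265625, 214.18362426757812), (93.17699432373047, 79.04714965820312), 88.72696685791016)
((213.0865936279297, 145.60516357421875), (4.67698860168457, 39.323036193847656), 50.52754211425781)
((370.95050048828125, 229.4499969482422), (36.46841812133789, 276.5430908203125), 45.25925827026367)
((406.2838134765625, 143.20269775390625), (19.23468017578125, 36.00337219238281), 80.53767395019531)
((201.64356994628906, 132.56436157226562), (4.925182342529297, 38.41642379760742), 50.710594177246094)
((353.0, 122.50000762939453), (10.60660171508789, 7.77817440032959), 45.0)
```

The die is the block at top-view pixel (363,210). It measures 60x28 mm and lies right of the jig. The look-alike at (229,226) is smaller and on the left. Next I raise the arm above everything, then swing over.

```bash
python3 -m inch '[[[0,0,0,0,0,-41,1],[0,0,0,0,0,-41,1],[0,0,0,0,0,-41,1],[0,0,0,0,0,-41,1],[0,0,0,0,0,-41,1]]]'
```

```text
t: 0.62
ee_pos: [0.1162, 0.5081, 0.4313]
tcp_rot: [-178.4, -0.2, 167.1]
wrist_force: [0.0, 1.1, -0.3]
grip_width: 1.004
```

```bash
python3 -m inch '[[[0,0,0,-34,-22,0,1],[0,0,0,-34,-22,0,1],[0,0,0,-34,-22,0,1],[0,0,0,-34,-22,0,1],[0,0,0,-34,-22,0,1]]]'; python3 -m inch '[[[0,0,0,-34,-22,0,1],[0,0,0,-34,-22,0,1],[0,0,0,-34,-22,0,1],[0,0,0,-34,-22,0,1],[0,0,0,-20,-34,0,1]]]'
```

```text
t: 1.03
ee_pos: [0.2587, 0.3668, 0.4443]
tcp_rot: [-179.9, 0.0, 167.9]
wrist_force: [1.2, 0.6, 0.6]
grip_width: 1.001
t: 1.45
ee_pos: [0.39, 0.2082, 0.4439]
tcp_rot: [-179.9, 0.0, 168.0]
wrist_force: [0.7, -0.2, 0.5]
grip_width: 1.003
```

```bash
python3 -m inch '[[[0,0,0,-13,-38,0,1],[0,0,0,-13,-38,0,1],[0,0,0,-13,-38,0,1],[0,0,0,-13,-38,0,1],[0,0,0,-13,-38,0,1]]]'; python3 -m inch '[[[0,0,0,-13,-38,0,1],[0,0,0,-13,-38,0,1],[0,0,0,-13,-38,0,1],[0,0,0,-13,-38,0,1],[0,0,0,-13,-38,0,1]]]'; python3 -m inch '[[[0,0,0,-13,-38,0,1],[0,0,0,-13,-30,20,1],[0,0,0.12,0,-10,35,1],[0,0,0.12,0,0,40,1],[0,0,0,0,0,0,1]]]'
python3 - <<'E'
from h import *
print(robot.get_obs()['ee_pos'],calibration('wrist'));save('w1.png',snapshot('wrist'))
E
```

```text
t: 1.87
ee_pos: [0.4149, 0.0012, 0.4423]
tcp_rot: [-179.9, -0.1, 168.0]
wrist_force: [1.1, 0.1, 1.0]
grip_width: 1.003
t: 2.28
ee_pos: [0.4365, -0.2061, 0.4426]
tcp_rot: [-179.9, -0.1, 168.0]
wrist_force: [1.6, -0.1, 1.1]
grip_width: 1.0
t: 2.7
ee_pos: [0.4429, -0.3007, 0.3407]
tcp_rot: [-179.8, -0.3, 153.1]
wrist_force: [0.6, 0.4, -0.6]
grip_width: 1.002
[ 0.44293864 -0.30065112  0.34068544] {'fov_y': 60.291085722118304, 'cx': 312.8536322422866, 'cy': 192.70223195178633, 'k1': 0.002366976096504726, 'position': array([ 0.36866115, -0.26220157,  0.48394812]), 'rotation': array([161.38291891,   0.19017588,  63.1636416 ])}
```

View pics/w1.png

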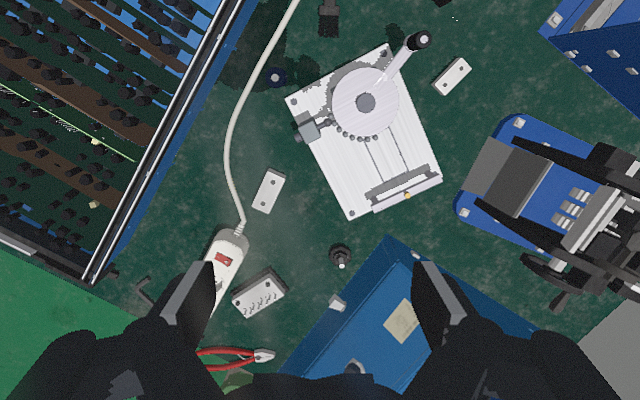

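The wrist view shows the die at (268,190), the jig around (365,130), the outline lines near (385,150) and the bridge at (403,185). I'll zoom in and measure.

Run:
```python
from h import *
c=calibration('wrist')
im=cv2.imread('pics/w1.png')
g=cv2.cvtColor(im,cv2.COLOR_BGR2GRAY)
m=(g>140).astype('uint8')
for k in cv2.findContours(m,cv2.RETR_EXTERNAL,cv2.CHAIN_APPROX_NONE)[0]:
    r=cv2.minAreaRect(k)
    if 300<cv2.contourArea(k)<3000 and 230<r[0][0]<300 and 160<r[0][1]<220:
        b=cv2.boxPoints(r);D=onplane(b,.018,c);print(r,D.round(4),D.mean(0)); 
        for i in range(2):
            e=D[i+1]-D[i];print(np.linalg.norm(e),np.degrees(np.arctan2(e[1],e[0])))
cv2.imwrite('pics/w1c.png',cv2.resize(im[30:230,240:480],None,fx=3.3,fy=3,interpolation=cv2.INTER_CUBIC)[:, :792])
for p,z in [((385,45),.01),((286,99),.01),((348,219),.01),((441,181),.01),((424,39),.092),((366,103),.05)]:
    print(p,onplane([p],z,c)[0].round(4))
```

```text
((267.8682556152344, 192.28536987304688), (19.97510528564453, 39.4613151550293), 24.77513885498047) [[ 0.4913 -0.429   0.018 ]
 [ 0.4545 -0.3809  0.018 ]
 [ 0.4768 -0.3637  0.018 ]
 [ 0.5148 -0.4115  0.018 ]] [ 0.48435643 -0.39627142  0.018     ]
0.06056755653330437 127.43143518939024
0.02817063982588418 37.60712237551732
(385, 45) [ 0.3781 -0.1675  0.01  ]
(286, 99) [ 0.3806 -0.3121  0.01  ]
(348, 219) [ 0.577  -0.3104  0.01  ]
(441, 181) [ 0.5823 -0.1648  0.01  ]
(424, 39) [ 0.3895 -0.1449  0.092 ]
(366, 103) [ 0.4279 -0.2218  0.05  ]
```

View pics/w1c.png

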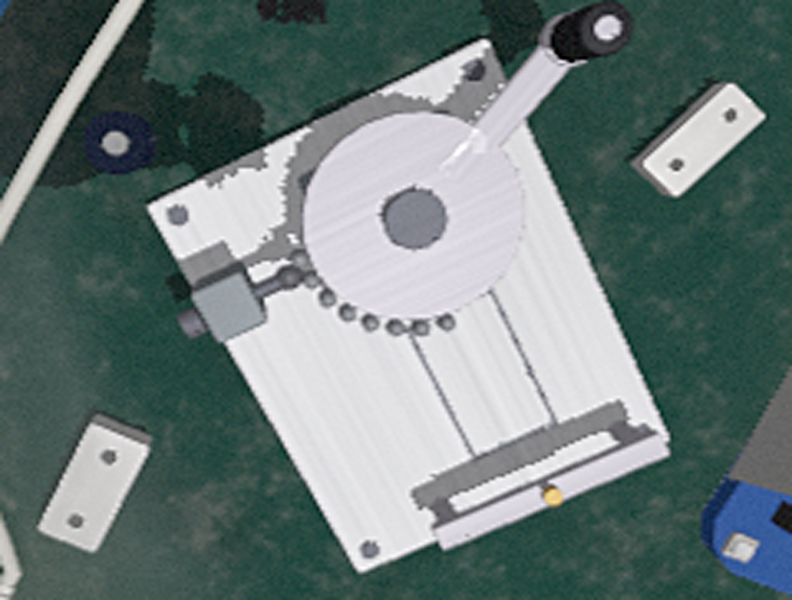

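```bash
python3 -m inch '[[[0,0,0.1,-30,0,30,1],[0,0,0.12,-30,0,30,1],[0,0,0.1,0,0,15,1],[0,0,0,0,0,0,1],[0,0,0,0,0,0,1]]]'
python3 - <<'E'
from h import *
import json
o=robot.get_obs();c=calibration('wrist');im=snapshot('wrist');save('w2.png',im)
np.save('w2c.npy',c,allow_pickle=True)
print(o['ee_pos'],o['qd'].round(2),c['position'],c['rotation'])
E
```

```text
t: 3.17
ee_pos: [0.5037, -0.3341, 0.288]
tcp_rot: [-179.9, 1.7, 135.7]
wrist_force: [0.7, -0.3, 0.0]
grip_width: 1.0
[ 0.50365969 -0.33411477  0.28799576] [ 0.69 -0.26 -2.4   0.02  1.49 -0.37] [ 0.44057944 -0.27208011  0.42837216] [159.43994804   0.17188701  45.80024394]
```

View pics/w2.png

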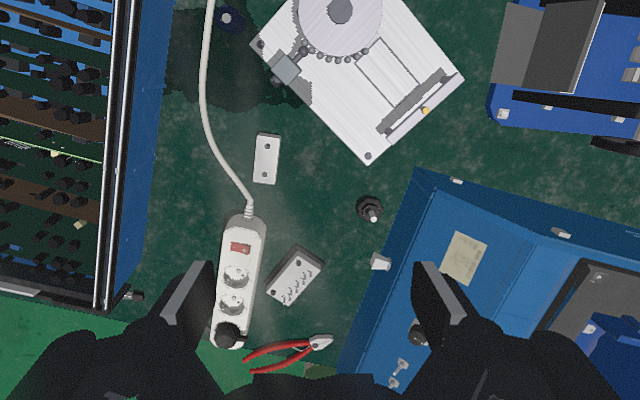

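```bash
python3 -m inch '[[[0,0,0,20,30,10,1],[0,0,0,20,30,10,1],[0,0,0,0,0,0,1],[0,0,0,0,0,0,1],[0,0,0,0,0,0,1]]]'
python3 - <<'E'
from h import *
o=robot.get_obs();c=calibration('wrist');im=snapshot('wrist');save('w3.png',im)
print(o['ee_pos'],o['tcp_rot'],o['qd'].round(2),c['position'],c['rotation'])
g=cv2.cvtColor(im,cv2.COLOR_RGB2GRAY)
m=(g>140).astype('uint8')
for k in cv2.findContours(m,cv2.RETR_EXTERNAL,cv2.CHAIN_APPROX_NONE)[0]:
    r=cv2.minAreaRect(k)
    if 300<cv2.contourArea(k)<3000:
        b=cv2.boxPoints(r);D=onplane(b,.018,c);print(np.round(r[0]),D.mean(0)); 
        for i in range(2):
            e=D[i+1]-D[i];print('   ',np.linalg.norm(e),np.degrees(np.arctan2(e[1],e[0])))
cv2.imwrite('pics/w3c.png',cv2.resize(im[0:240,230:500,::-1],None,fx=2.5,fy=2.5,interpolation=cv2.INTER_CUBIC))
E
```

```text
t: 3.63
ee_pos: [0.5203, -0.2629, 0.2817]
tcp_rot: [-180.0, 3.0, 136.8]
wrist_force: [0.5, 1.2, 0.5]
grip_width: 0.999
[ 0.52025676 -0.26290468  0.28173851] [-179.99951374    3.01097761  136.805583  ] [ 0.01 -1.91 -2.18 -0.47  0.86 -2.11] [ 0.45339475 -0.20004204  0.41999672] [1.58090559e+02 3.10180388e-02 4.68699263e+01]
[246. 299.] [ 0.62597161 -0.49493907  0.018     ]
    0.08133147542223665 98.60321444942502
    0.041101331333745585 -0.6369851035082161
[391. 291.] [ 0.75777345 -0.33296958  0.018     ]
    0.0720024809532595 119.7915996277114
    0.04663373809238476 19.745168076696878
[194. 258.] [ 0.53091854 -0.49522444  0.018     ]
    0.07087123763205927 56.94385217618449
    0.052888628074287874 -41.06761682515948
[215. 183.] [ 0.47903626 -0.39160705  0.018     ]
    0.06111091871725028 127.45035058294484
    0.028417080980778147 43.89688128339067
[610. 105.] [0.72579807 0.00820472 0.018     ]
    0.10079172451728062 129.94509680041014
    0.014508912726220423 27.37511358061359
[594. 102.] [ 0.71057321 -0.00430575  0.018     ]
    0.1201159050411211 129.8456378663185
    0.008217778350994359 27.99832286548643
[166. 122.] [ 0.40370629 -0.38754527  0.018     ]
    0.03961742567111564 55.98355529973227
    0.2809286671581674 -40.38104553828125
[ 55. 165.] [ 0.351166   -0.55179359  0.018     ]
    0.45485500330012874 119.61583256774634
    0.0050488641194763656 45.4450159736576
[ 42. 164.] [ 0.33965044 -0.56137676  0.018     ]
    0.4500932916117617 119.9439865172729
    0.003202786194646708 46.473763300478076
```

View pics/w3c.png

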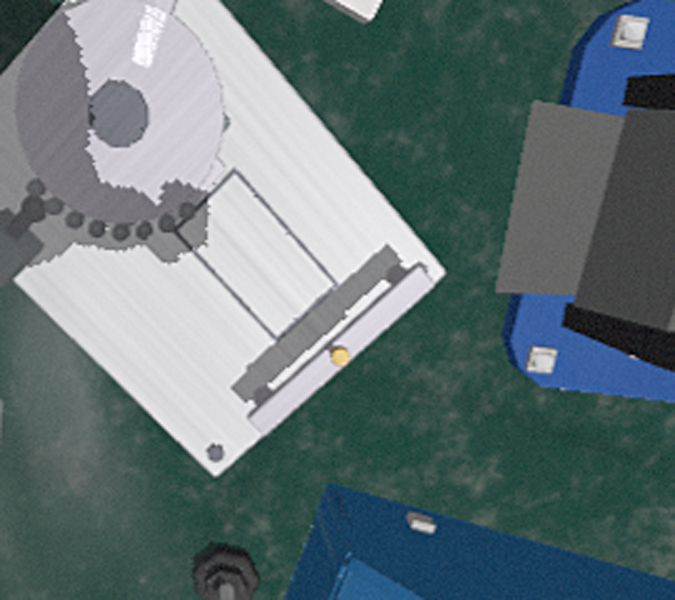

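Run:
```python
from h import *
o=robot.get_obs();print(o['ee_pos'],o['tcp_rot'],o['qd'].round(2))
c=calibration('wrist');im=snapshot('wrist');save('w4.png',im)
print(c['position'])
cv2.imwrite('pics/w4c.png',cv2.resize(im[40:200,290:430,::-1],None,fx=3.7,fy=3.7,interpolation=cv2.INTER_CUBIC))
o=robot.get_obs();print(o['ee_pos'],o['tcp_rot'],o['qd'].round(2))
```

```text
[ 0.52039127 -0.26347174  0.28220535] [179.99599216   3.08355458 136.75948925] [-1.    0.7   0.1  -0.18 -0.67  1.05]
[ 0.45346384 -0.20044599  0.42034644]
[ 0.5201824  -0.26391647  0.28150041] [-179.99163756    3.03725152  136.66924951] [-0.7   1.05  0.82 -0.08 -0.44  0.8 ]
```

View pics/w4c.png

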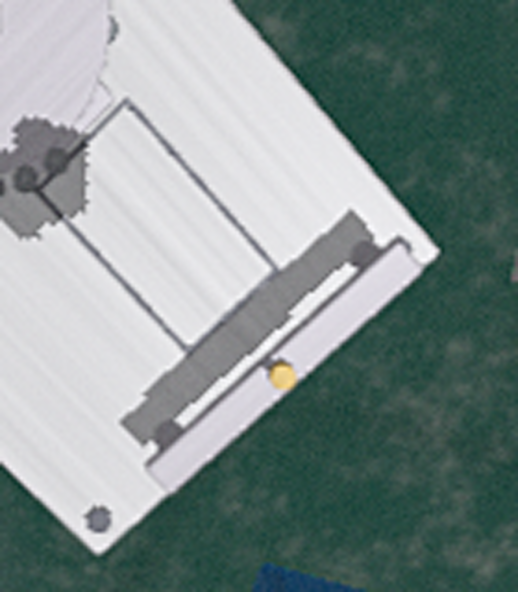

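Run:
```python
from h import *
c=calibration('wrist')
f=lambda L:[(x/3.7+290-.36,y/3.7+40-.36) for x,y in L]
P=onplane(f([(128,103),(38,190),(190,350),(278,268),(438,252),(98,553)]),.01,c);print(P.round(4))
print([np.linalg.norm(P[i]-P[(i+1)%4]).round(4) for i in range(4)],P[:4].mean(0),np.linalg.norm(P[4]-P[5]))
for i,j in [(0,3),(1,2),(5,4),(1,0)]:
  e=P[j]-P[i];print(np.degrees(np.arctan2(e[1],e[0])))
```

```text
[[ 0.4722 -0.2014  0.01  ]
 [ 0.4718 -0.2388  0.01  ]
 [ 0.5415 -0.2377  0.01  ]
 [ 0.541  -0.2     0.01  ]
 [ 0.5717 -0.1601  0.01  ]
 [ 0.5727 -0.3077  0.01  ]]
[np.float64(0.0374), np.float64(0.0697), np.float64(0.0377), np.float64(0.0688)] [ 0.50660247 -0.2194598   0.01      ] 0.1475870362437594
1.1396606578570587
0.9297905548758735
90.38175800721193
89.31463273157088
```

```bash
cat >> h.py <<'E'
def go(p,yaw):
    o=robot.get_obs();Rc=Rn.from_euler('xyz',o['tcp_rot'],degrees=True);Rt=Rn.from_euler('xyz',[180,0,yaw],degrees=True)
    print('turn',(Rc.inv()*Rt).as_rotvec().round(3),'shift mm',(Rc.inv().apply(np.array(p)-o['ee_pos'])*1000).round(1))
    print(o['t'],o['ee_pos'].round(4),o['tcp_rot'].round(1),'F',o['wrist_force'].round(1),'g',o['grip_width'],'qd',np.abs(o['qd']).max().round(1))
E
python3 -m inch '[[[0,0.052,0,-16,-36,0,1],[0,0,0.08,-16,-36,0,1],[0,0,0.08,-14,-36,0,1],[0,0,0,-10,-10,0,1],[0,0,0,0,0,0,1]]]'
python3 -c "
from h import *
go([.479,-.393,.2],127.3)"
```

```text
t: 4.15
ee_pos: [0.4726, -0.394, 0.286]
tcp_rot: [180.0, 0.2, 127.4]
wrist_force: [-1.1, 0.6, -0.7]
grip_width: 1.002
turn [0.001 0.004 0.001] shift mm [-2.8  5.6 86. ]
4.15 [ 0.4726 -0.394   0.286 ] [180.    0.2 127.4] F [-1.1  0.6 -0.7] g 1.0015079015716786 qd 2.4
```

```bash
python3 -m inch '[[[0,0,0,-3,6,40,1],[0,0,0,0,0,40,1],[0,0,0,0,0,40,1],[0,0,0,0,0,0,1],[0,0,0,0,0,0,1]]]'
python3 - <<'E'
from h import *
o=robot.get_obs();c=calibration('wrist');im=snapshot('wrist');save('w5.png',im)
go([.479,-.393,.003],127.3)
g=cv2.cvtColor(im,cv2.COLOR_RGB2GRAY)
m=(g>140).astype('uint8')
for k in cv2.findContours(m,cv2.RETR_EXTERNAL,cv2.CHAIN_APPROX_NONE)[0]:
    r=cv2.minAreaRect(k)
    if 1000<cv2.contourArea(k)<20000:
        b=cv2.boxPoints(r);D=onplane(b,.018,c);print(np.round(r[0]),D.mean(0)); 
        for i in range(2):
            e=D[i+1]-D[i];print('   ',np.linalg.norm(e),np.degrees(np.arctan2(e[1],e[0])))
E
```

```text
t: 4.57
ee_pos: [0.4799, -0.398, 0.1679]
tcp_rot: [179.9, 0.8, 127.2]
wrist_force: [-0.3, 0.6, 0.6]
grip_width: 1.0
turn [ 0.002  0.013 -0.002] shift mm [  6.3   2.  164.5]
4.6167 [ 0.4797 -0.3976  0.1676] [179.9   0.8 127.2] F [ 0.5 -0.3 -0.5] g 0.99857910983624 qd 1.3
[370. 325.] [ 0.62800491 -0.49399293  0.018     ]
    0.08280004857134461 98.38932849975936
    0.041986980516781285 -1.5541043152831153
[296. 314.] [ 0.56097838 -0.53328665  0.018     ]
    0.16203676269569017 122.78408279984096
    0.05112468861164711 34.40447126782035
[316. 178.] [ 0.48488702 -0.39965264  0.018     ]
    0.027720966161244198 37.24361615672413
    0.039848673266311106 -51.65985466781289
[529.  55.] [ 0.55639578 -0.21952429  0.018     ]
    0.07737031453719571 89.96860418581622
    0.010770273650354573 3.4901391385119243
[554.  55.] [ 0.5720964  -0.20897064  0.018     ]
    0.10660761550577523 90.47311213333136
    0.013394413810544938 4.27803368591578
[479.  15.] [ 0.50557512 -0.22269839  0.018     ]
    0.03413971788839298 84.76251049560828
    0.06494039032590918 2.0797809189028613
[417.  55.] [ 0.49131431 -0.27236619  0.018     ]
    0.0717306551618389 85.32418928936079
    0.1512067122205169 3.677010010424625
[244. 129.] [ 0.42167216 -0.41016344  0.018     ]
    0.03159757980489486 55.66350272436388
    0.22137055315924106 -33.7637857254307
```

View pics/w5.png

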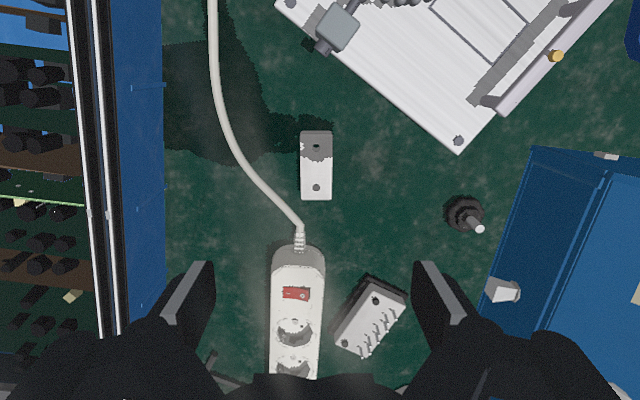

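```bash
python3 - <<'E'
from h import *
c=calibration('wrist')
D=onplane([(300.5,130.5),(332,130.5),(331,199.5),(301,199.5)],.018,c);print(D.round(4),D.mean(0))
print([np.linalg.norm(D[i]-D[(i+1)%4]).round(4) for i in range(4)])
e=D[0]-D[3]+D[1]-D[2];print(np.degrees(np.arctan2(e[1],e[0])))
E
python3 -m inch '[[[0,0.012,0,5,3,40,0.3],[0,0,0,0,0,40,0.3],[0,0,0,0,0,30,0.3],[0,0,0,0,0,0,0.3],[0,0,0,0,0,0,0.3]]]'
python3 -c "
from h import *
go([.479,-.393,.003],127.3)"
```

```text
[[ 0.4485 -0.3737  0.018 ]
 [ 0.4697 -0.3576  0.018 ]
 [ 0.5076 -0.407   0.018 ]
 [ 0.486  -0.4235  0.018 ]] [ 0.47795656 -0.39045835  0.018     ]
[np.float64(0.0266), np.float64(0.0623), np.float64(0.0271), np.float64(0.0623)]
127.24819629717919
t: 5.03
ee_pos: [0.4879, -0.3987, 0.0712]
tcp_rot: [179.7, 1.6, 127.4]
wrist_force: [0.4, -0.7, 0.9]
grip_width: 0.653
turn [0.005 0.027 0.001] shift mm [11.8 -3.9 67.9]
5.0333 [ 0.4879 -0.3987  0.0712] [179.7   1.6 127.4] F [ 0.4 -0.7  0.9] g 0.6527090805280029 qd 0.6
```

```bash
python3 -m inch '[[[0,0.02,0,8,-2,12,0.3],[0,0.01,0,4,-1,12,0.3],[0,0,0,0,0,12,0.3],[0,0,0,0,0,6,0.3],[0,0,0,0,0,0,0.3]]]'
python3 -c "
from h import *
go([.4785,-.392,.003],127.3)"
```

```text
t: 5.45
ee_pos: [0.4821, -0.3947, 0.0359]
tcp_rot: [179.6, 0.6, 127.4]
wrist_force: [-0.3, 0.8, 0.3]
grip_width: 0.647
turn [0.007 0.01  0.002] shift mm [ 4.7 -1.5 32.8]
5.45 [ 0.4821 -0.3947  0.0359] [179.6   0.6 127.4] F [-0.3  0.8  0.3] g 0.6468268079263834 qd 0.4
```

```bash
python3 -m inch '[[[0.005,0.01,0,5,-1,12,0.3],[0,0.004,0,1,0,10,0.3],[0,0,0,0,0,6,0.3],[0,0,0,0,0,2,0.3],[0,0,0,0,0,0,0.3]]]'
python3 -c "
from h import *
go([.4785,-.392,.003],127.3)
save('w6.png',snapshot('wrist'))"
```

```text
t: 5.87
ee_pos: [0.4775, -0.3903, 0.0027]
tcp_rot: [179.9, -0.3, 127.4]
wrist_force: [-0.1, 0.2, 0.1]
grip_width: 0.648
turn [ 0.001 -0.005  0.002] shift mm [-2.  -0.2 -0.3]
5.8667 [ 0.4775 -0.3903  0.0027] [179.9  -0.3 127.4] F [-0.1  0.2  0.1] g 0.6479328379872771 qd 0.6
```

View pics/w6.png

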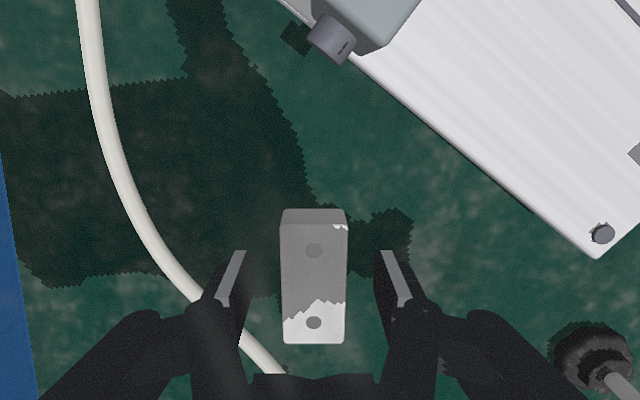

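```bash
python3 - <<'E'
from h import *
c=calibration('wrist')
D=onplane([(281,224),(347,224),(344,344),(284,344)],.018,c);print(D.round(4),D.mean(0))
print([np.linalg.norm(D[i]-D[(i+1)%4]).round(4) for i in range(4)])
e=D[0]-D[3]+D[1]-D[2];print(np.degrees(np.arctan2(e[1],e[0])))
go(D.mean(0)*[1,1,0]+[0,0,.003],127.3)
E
python3 -m inch '[[[0,0,0,0,0,0,-0.6],[0,0,0,0,0,0,-0.9],[0,0,0,0,0,0,-0.9],[0,0,0,0,0,0,-0.9],[0,0,0,0,0,0,-0.9]]]' 60
```

```text
[[ 0.4507 -0.3766  0.018 ]
 [ 0.4719 -0.3604  0.018 ]
 [ 0.5089 -0.4078  0.018 ]
 [ 0.487  -0.4246  0.018 ]] [ 0.47964618 -0.39233676  0.018     ]
[np.float64(0.0267), np.float64(0.0602), np.float64(0.0276), np.float64(0.0602)]
127.53408179657332
turn [ 0.001 -0.005  0.002] shift mm [-2.9  0.5 -0.1]
5.9167 [ 0.4775 -0.3903  0.0029] [179.9  -0.3 127.4] F [0.3 0.1 0. ] g 0.6505562592833681 qd 0.8
t: 6.33
ee_pos: [0.4781, -0.3908, 0.0041]
tcp_rot: [179.9, -0.2, 127.4]
wrist_force: [-0.2, 0.3, -1.7]
grip_width: 0.311
```

```bash
python3 -m inch '[[[0,0,0,0,0,0,-0.9],[0,0,0,0,0,-15,-0.9],[0,0,0,0,0,-25,-0.9],[0,0,0,0,0,-30,-0.9],[0,0,0,0,0,-10,-0.9]]]' 60
python3 - <<'E'
from h import *
save('w7.png',snapshot('wrist'))
go([.5045,-.220,.08],180.5)
E
```

```text
t: 6.75
ee_pos: [0.4759, -0.3889, 0.082]
tcp_rot: [180.0, -0.8, 127.4]
wrist_force: [1.3, -1.5, -1.5]
grip_width: 0.309
turn [ 0.006 -0.011 -0.927] shift mm [117.  125.3   3.9]
6.8 [ 0.4761 -0.3891  0.0824] [180.   -0.7 127.4] F [ 1.  -1.1 -0.4] g 0.3081025312203927 qd 4.4
```

View pics/w7.png

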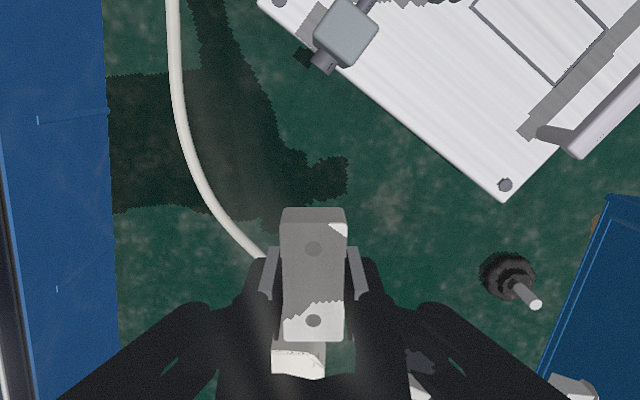

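```bash
python3 -m inch '[[[0,-0.01,-0.115,0,0,-20,-0.9],[0,0,-0.115,0,0,-20,-0.9],[0,0,-0.115,0,0,-5,-0.9],[0,0,-0.115,0,0,0,-0.9],[0,0,-0.115,0,0,0,-0.9]]]' 60
python3 - <<'E'
from h import *
go([.5045,-.220,.10],180.5)
E
```

```text
t: 7.22
ee_pos: [0.4749, -0.3881, 0.1243]
tcp_rot: [179.8, -0.3, 161.6]
wrist_force: [0.2, -0.1, -2.1]
grip_width: 0.307
turn [ 0.005 -0.004 -0.33 ] shift mm [ 24.8 168.7  25.2]
7.2167 [ 0.4749 -0.3881  0.1243] [179.8  -0.3 161.6] F [ 0.2 -0.1 -2.1] g 0.30707034159598334 qd 82.5
```

```bash
python3 -m inch '[[[0,0,-0.11,5,25,0,-0.9],[0,0,-0.1,0,30,0,-0.9],[0,0,-0.05,-5,30,0,-0.9],[0,0,0,-5,30,0,-0.9],[0,0,0,-5,20,0,-0.9]]]' 60
python3 - <<'E'
from h import *
go([.5045,-.220,.10],180.5)
E
```

```text
t: 7.63
ee_pos: [0.5014, -0.2538, 0.1171]
tcp_rot: [179.5, -0.6, 177.2]
wrist_force: [-0.2, 0.3, -2.0]
grip_width: 0.309
turn [ 0.008 -0.009 -0.058] shift mm [-1.6 33.8 17.4]
7.6333 [ 0.5014 -0.2538  0.1171] [179.5  -0.6 177.2] F [-0.2  0.3 -2. ] g 0.3091296086877089 qd 23.9
```

```bash
python3 -m inch '[[[0.008,-0.009,-0.05,-1,12,4,-0.9],[0,0,0,0,11,4,-0.9],[0,0,0,0,6,4,-0.9],[0,0,0,0,0,0,-0.9],[0,0,0,0,0,0,-0.9]]]' 60
python3 - <<'E'
from h import *
save('w8.png',snapshot('wrist'))
c=calibration('wrist')
go([.5045,-.220,.014],180.5)
E
```

```text
t: 8.05
ee_pos: [0.5015, -0.2175, 0.0993]
tcp_rot: [179.7, -0.4, -179.7]
wrist_force: [0.5, 1.1, -1.5]
grip_width: 0.311
turn [ 0.005 -0.007 -0.004] shift mm [-3.7 -2.8 85.2]
8.1 [ 0.5014 -0.2177  0.0992] [ 179.7   -0.4 -179.7] F [-0.1  0.6 -2.1] g 0.30999848309814576 qd 0.6
```

View pics/w8.png

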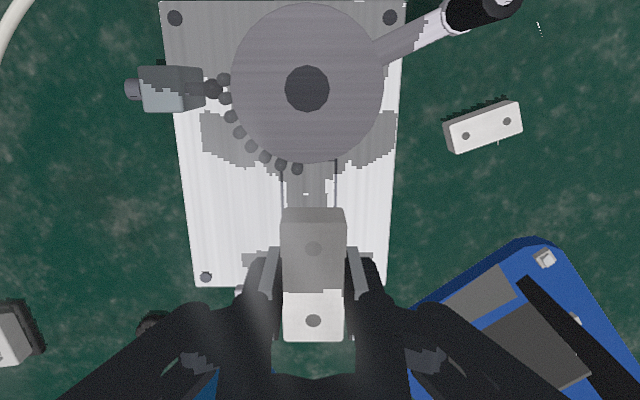

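Run:
```python
from h import *
c=calibration('wrist')
print(onplane([(282,178),(282,203),(336,178),(336,203)],.01,c).round(4))
o=robot.get_obs();z=o['ee_pos'][2]+.0145
D=onplane([(281,224),(346,224),(344,342),(283,342)],z,c);print(D.round(4),D.mean(0)-o['ee_pos'])
im=snapshot('wrist');cv2.imwrite('pics/w8c.png',cv2.resize(im[120:360,220:420,::-1],None,fx=2.5,fy=2.5,interpolation=cv2.INTER_CUBIC))
```

```text
[[ 0.4852 -0.2384  0.01  ]
 [ 0.5039 -0.2388  0.01  ]
 [ 0.485  -0.2004  0.01  ]
 [ 0.5037 -0.1999  0.01  ]]
[[ 0.4748 -0.2303  0.1137]
 [ 0.4747 -0.2038  0.1137]
 [ 0.5339 -0.2026  0.1137]
 [ 0.534  -0.2308  0.1137]] [0.00298813 0.00081642 0.0145    ]
```

View pics/w8c.png

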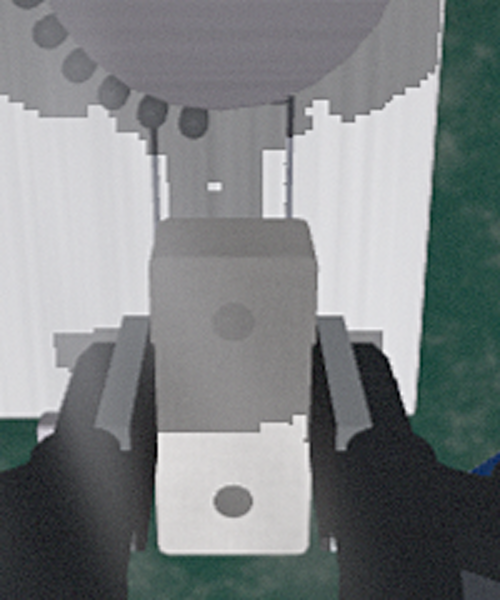

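```bash
python3 -m inch '[[[0.005,-0.006,-0.004,-3,-2.5,20,-0.9],[0,0,0,0,0,20,-0.9],[0,0,0,0,0,15,-0.9],[0,0,0,0,0,5,-0.9],[0,0,0,0,0,0,-0.9]]]' 60
python3 - <<'E'
from h import *
go([.504,-.220,.0145],180.5)
E
```

```text
t: 8.57
ee_pos: [0.5065, -0.227, 0.0396]
tcp_rot: [-179.7, 0.3, -179.9]
wrist_force: [-0.8, -0.4, -2.2]
grip_width: 0.31
turn [-0.005  0.006 -0.008] shift mm [ 2.6  7.1 25.1]
8.5667 [ 0.5065 -0.227   0.0396] [-179.7    0.3 -179.9] F [-0.8 -0.4 -2.2] g 0.310114136237594 qd 0.9
```

```bash
python3 -m inch '[[[-0.005,0.006,-0.008,2,6,5,-0.9],[0,0,0,0,0,5,-0.9],[0,0,0,0,0,3,-0.9],[0,0,0,0,0,0,-0.9],[0,0,0,0,0,0,-0.9]]]' 60
python3 - <<'E'
from h import *
go([.504,-.220,.0145],180.5)
save('w9.png',snapshot('wrist'))
E
```

```text
t: 8.98
ee_pos: [0.5056, -0.2225, 0.0279]
tcp_rot: [-179.9, 0.2, -179.5]
wrist_force: [-0.3, -0.4, -2.3]
grip_width: 0.309
turn [-0.002  0.003 -0.001] shift mm [ 1.6  2.6 13.4]
8.9833 [ 0.5056 -0.2225  0.0279] [-179.9    0.2 -179.5] F [-0.3 -0.4 -2.3] g 0.3092990053610424 qd 0.2
```

View pics/w9.png

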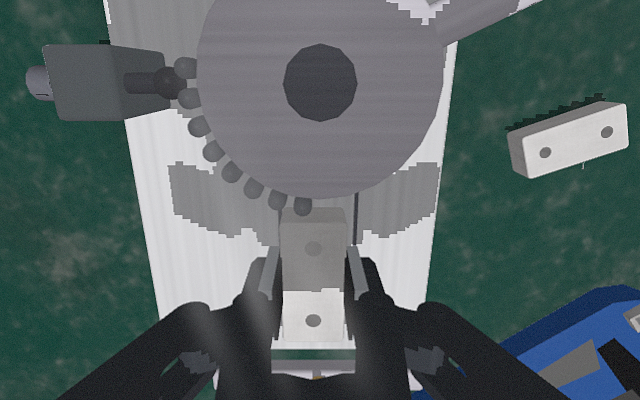

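```bash
python3 - <<'E'
from h import *
c=calibration('wrist')
print(onplane([(356,200),(356,240),(281,204)],.01,c).round(4))
E
python3 -m inch '[[[0,0.003,0,2,3,4,-0.9],[0,0,0,0,0,4,-0.9],[0,0,0,0,0,2,-0.9],[0,0,0,0,0,0,-0.9],[0,0,0,0,0,0,-0.9]]]' 60
python3 - <<'E'
from h import *
go([.504,-.220,.0145],180.5)
E
```

```text
[[ 0.4802 -0.2008  0.01  ]
 [ 0.5022 -0.1997  0.01  ]
 [ 0.4826 -0.2381  0.01  ]]
t: 9.45
ee_pos: [0.5039, -0.2193, 0.0179]
tcp_rot: [-179.8, 0.1, -179.5]
wrist_force: [-0.1, -0.4, -1.7]
grip_width: 0.309
turn [-0.003  0.001 -0.   ] shift mm [-0.1 -0.7  3.4]
9.45 [ 0.5039 -0.2193  0.0179] [-1.798e+02  1.000e-01 -1.795e+02] F [-0.1 -0.4 -1.7] g 0.30919866920340916 qd 0.3
```

```bash
python3 -m inch '[[[0,0,0,0,-0.6,2,-0.9],[0,0,0,0,0,1,-0.9],[0,0,0,0,0,1,-0.9],[0,0,0,0,0,0,-0.9]]]' 60
python3 - <<'E'
from h import *
go([.504,-.220,.0145],180.5)
save('w10.png',snapshot('wrist'))
E
```

```text
t: 9.78
ee_pos: [0.5042, -0.2201, 0.0137]
tcp_rot: [-179.8, 0.1, -179.5]
wrist_force: [-1.3, 0.5, -0.7]
grip_width: 0.311
turn [-0.003  0.002 -0.   ] shift mm [ 0.2  0.1 -0.8]
9.7833 [ 0.5042 -0.2201  0.0137] [-1.798e+02  1.000e-01 -1.795e+02] F [-1.3  0.5 -0.7] g 0.31073370596237293 qd 0.1
```

View pics/w10.png

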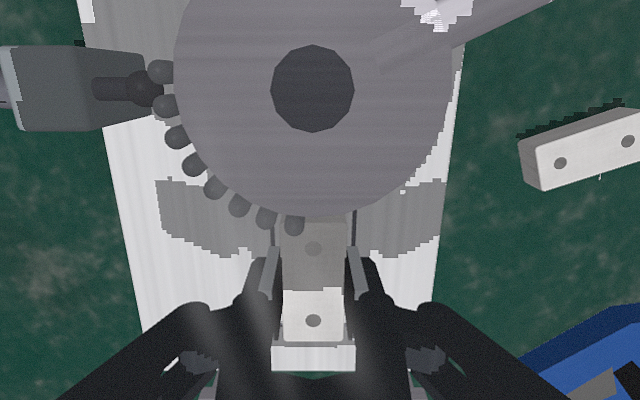

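The die sits between the scribed lines (columns 273 and 356, die centre about 314), and the wrist load has dropped, so it is resting on the plate. I'll release it and rise.

```bash
python3 -m inch '[[[0,0,0,0,0,0,0.1],[0,0,0,0,0,0,0.1],[0,0,0,0,0,0,0.1],[0,0,0,0,0,0,0.1]]]' 60; python3 -m inch '[[[0,0,0,0,0,-10,0.1],[0,0,0,0,0,-30,0.1],[0,0,0,0,0,-40,0.1],[0,0,0,0,0,-40,0.1],[0,0,0,0,0,0,0.1]]]' 60
python3 - <<'E'
from h import *
go([.504,-.220,.0145],180.5)
save('w11.png',snapshot('wrist'))
E
```

```text
t: 10.17
ee_pos: [0.5048, -0.2206, 0.0145]
tcp_rot: [-179.7, 0.2, -179.5]
wrist_force: [1.0, -0.1, -0.4]
grip_width: 0.552
t: 10.58
ee_pos: [0.5033, -0.2195, 0.1398]
tcp_rot: [-179.9, -0.1, -179.5]
wrist_force: [1.2, -0.5, -0.6]
grip_width: 0.552
turn [-0.002 -0.001 -0.001] shift mm [ -0.9  -0.3 125.3]
10.5833 [ 0.5033 -0.2195  0.1398] [-1.799e+02 -1.000e-01 -1.795e+02] F [ 1.2 -0.5 -0.6] g 0.5517378854448652 qd 4.2
```

View pics/w11.png

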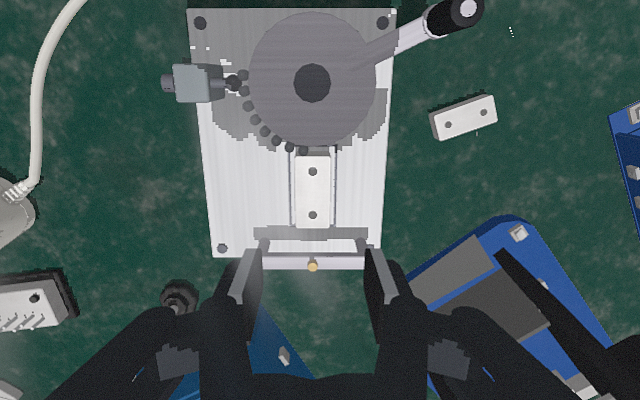

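Run:
```python
from h import *
im=snapshot('wrist');c=calibration('wrist')
cv2.imwrite('pics/w12c.png',cv2.resize(im[130:250,250:380,::-1],None,fx=5,fy=5,interpolation=cv2.INTER_CUBIC))
go([.504,-.220,.0145],180.5)
# predicted outline & die corners
C=np.array([.5068,-.2196])
print(proj([[C[0]+a*.034,C[1]+b*.018,.01] for a,b in[(-1,-1),(-1,1),(1,1),(1,-1)]],c).round(1))
g=cv2.cvtColor(im,cv2.COLOR_RGB2GRAY).astype(int)
for r in (175,190,205,220): print(r,g[r,284:344].tolist())
```

```text
turn [ 0.003 -0.008 -0.001] shift mm [ -4.1  -2.3 119.7]
10.6833 [ 0.5008 -0.218   0.1342] [ 179.9   -0.5 -179.5] F [-0.4  0.5  0.4] g 0.5501879353319201 qd 3.2
[[287.1 151.3]
 [332.8 151.7]
 [330.6 230.5]
 [288.3 230.2]]
175 [221, 221, 197, 146, 115, 206, 224, 222, 201, 203, 225, 228, 228, 226, 227, 227, 227, 230, 232, 233, 232, 237, 240, 180, 107, 113, 120, 115, 119, 112, 109, 98, 230, 239, 230, 230, 231, 231, 228, 230, 230, 229, 231, 234, 239, 206, 204, 218, 228, 189, 128, 143, 206, 220, 216, 215, 217, 214, 214, 215]
190 [223, 220, 224, 174, 125, 163, 214, 223, 220, 200, 218, 226, 223, 223, 225, 226, 223, 227, 228, 228, 230, 231, 232, 231, 232, 233, 233, 235, 235, 234, 233, 232, 233, 231, 230, 231, 229, 230, 229, 230, 231, 231, 232, 231, 232, 202, 208, 222, 230, 177, 112, 166, 213, 218, 219, 217, 218, 215, 216, 214]
205 [222, 222, 221, 187, 142, 152, 211, 224, 221, 197, 219, 231, 230, 228, 228, 228, 227, 228, 228, 230, 228, 230, 231, 231, 232, 230, 231, 232, 231, 231, 230, 231, 233, 232, 230, 229, 232, 230, 229, 228, 228, 228, 228, 233, 233, 217, 217, 227, 217, 160, 110, 189, 218, 219, 219, 219, 220, 218, 217, 217]
220 [218, 219, 220, 209, 168, 142, 209, 224, 221, 200, 209, 221, 223, 225, 222, 223, 222, 221, 219, 220, 221, 225, 232, 208, 141, 107, 118, 116, 112, 110, 98, 211, 233, 229, 227, 226, 227, 227, 228, 231, 229, 230, 229, 232, 214, 212, 223, 229, 204, 141, 132, 211, 224, 221, 221, 222, 221, 219, 218, 218]
```

View pics/w12c.png

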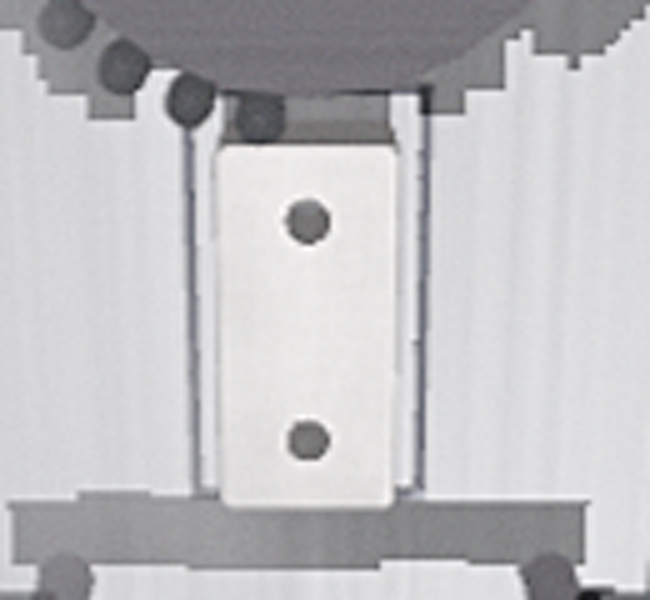

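Run:
```python
from h import *
c=calibration('wrist')
print('front line',onplane([(311,130+492/5)],.01,c),'die front',onplane([(311,130+507/5)],.028,c),'die rear',onplane([(311,130+145/5)],.028,c))
print('lat lines',onplane([(288.3,190),(334.2,190)],.01,c)[:,1],'die',onplane([(293.3,190),(329,190)],.028,c)[:,1])
print('lev axis',onplane([(312,82)],.05,c))
go([.387,-.1465,.16],90)
```

```text
front line [[ 0.53898486 -0.21830538  0.01      ]] die front [[ 0.53343777 -0.21830712  0.028     ]] die rear [[ 0.47474261 -0.21874594  0.028     ]]
lat lines [-0.23711249 -0.19959437] die [-0.23205865 -0.20483945]
lev axis [[ 0.42024324 -0.21847503  0.05      ]]
turn [-0.004 -0.008  1.579] shift mm [113.4  72.5 -24.7]
10.6833 [ 0.5008 -0.218   0.1342] [ 179.9   -0.5 -179.5] F [-0.4  0.5  0.4] g 0.5501879353319201 qd 3.2
```

```bash
python3 -m inch '[[[0,0,0.115,20,10,-20,0.5],[0,0,0.115,22,10,-10,0.5],[0,0,0.115,22,10,0,0.5],[0,0,0.115,22,10,0,0.5],[0,0,0.115,0,0,0,0.5]]]' 60; python3 -m inch '[[[0,0,0.115,0,0,0,0.5],[0,0,0.115,0,0,0,0.5],[0,0,0.115,0,0,0,0.5],[0,0,0.115,0,0,0,0.5],[0,0,0.115,0,0,0,0.5]]]' 60
python3 - <<'E'
from h import *
go([.3865,-.1455,.16],90)
E
```

```text
t: 11.1
ee_pos: [0.4172, -0.1609, 0.1597]
tcp_rot: [-179.8, -1.2, 146.2]
wrist_force: [0.1, 0.6, -0.0]
grip_width: 0.748
t: 11.52
ee_pos: [0.4116, -0.1572, 0.1546]
tcp_rot: [-178.7, -1.5, 111.6]
wrist_force: [0.1, -0.5, 0.4]
grip_width: 0.752
turn [-0.027 -0.022  0.376] shift mm [ 20.2 -19.2  -4.5]
11.5167 [ 0.4116 -0.1572  0.1546] [-178.7   -1.5  111.6] F [ 0.1 -0.5  0.4] g 0.7524544054644038 qd 82.6
```

```bash
python3 -m inch '[[[-0.01,-0.01,0.11,5,-8,-2,0.5],[-0.01,-0.01,0.11,5,-8,-2,0.5],[0,0,0.06,3,-8,-1,0.5],[0,0,0,0,0,0,0.5],[0,0,0,0,0,0,0.5]]]' 60
python3 - <<'E'
from h import *
c=calibration('wrist');im=snapshot('wrist');save('w13.png',im)
go([.3865,-.1455,.16],90)
print(proj([[.3865,-.1455,.092]],c))
E
```

```text
t: 11.93
ee_pos: [0.3806, -0.1484, 0.1547]
tcp_rot: [-179.1, -0.6, 94.5]
wrist_force: [0.4, -0.1, -0.1]
grip_width: 0.75
turn [-0.016 -0.009  0.078] shift mm [ 2.5  6.  -5.5]
11.9833 [ 0.3806 -0.1484  0.1546] [-179.1   -0.6   94.5] F [ 0.5  0.1 -0.3] g 0.7500718780385088 qd 1.1
[[324.69689827 210.33854219]]
```

View pics/w13.png

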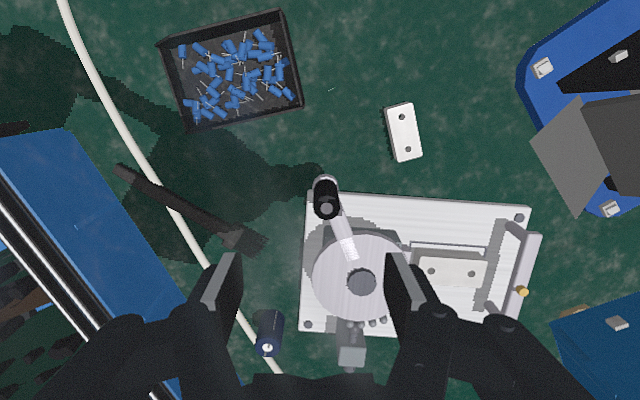

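```bash
python3 - <<'E'
from h import *
c=calibration('wrist')
p=onplane([(326,208)],.092,c)[0];a=onplane([(361,282)],.05,c)[0];print(p,a,np.linalg.norm((p-a)[:2]))
go([p[0],p[1],.06],90)
E
python3 -m inch '[[[-0.014,-0.009,0.07,4,6,18,0.5],[0,0,0,0,0,16,0.5],[0,0,0,0,0,0,0.5],[0,0,0,0,0,0,0.5]]]' 60
python3 - <<'E'
from h import *
c=calibration('wrist');im=snapshot('wrist');save('w14.png',im)
go([.3865,-.1455,.06],90)
E
```

```text
[ 0.38714608 -0.14374067  0.092     ] [ 0.42427865 -0.22245525  0.05      ] 0.08703340436888406
turn [-0.016 -0.009  0.078] shift mm [ 3.2  8.4 94.5]
11.9833 [ 0.3806 -0.1484  0.1546] [-179.1   -0.6   94.5] F [ 0.5  0.1 -0.3] g 0.7500718780385088 qd 1.1
t: 12.32
ee_pos: [0.3879, -0.1444, 0.1189]
tcp_rot: [-179.9, 0.0, 90.7]
wrist_force: [0.4, -0.3, -0.6]
grip_width: 0.75
turn [-0.001  0.     0.012] shift mm [-1.1 -1.2 59. ]
12.3667 [ 0.3878 -0.1444  0.119 ] [-179.9    0.    90.7] F [ 0.2 -0.6 -0.2] g 0.7496175099153704 qd 1.0
```

View pics/w14.png

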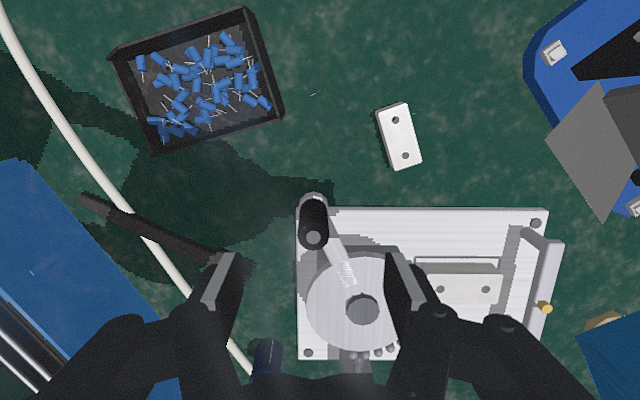

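```bash
python3 - <<'E'
from h import *
c=calibration('wrist')
p=onplane([(313.5,237)],.092,c)[0];print(p)
E
python3 -m inch '[[[0,0,0.01,-1,-1,20,0.5],[0,0,0,0,0,18,0.5],[0,0,0,0,0,10,0.5],[0,0,0,0,0,0,0.5],[0,0,0,0,0,0,0.5]]]' 60
python3 - <<'E'
from h import *
c=calibration('wrist');im=snapshot('wrist');save('w15.png',im)
go([.387,-.1445,.06],90)
E
```

```text
[ 0.38763673 -0.14398492  0.092     ]
t: 12.78
ee_pos: [0.3904, -0.1478, 0.073]
tcp_rot: [179.7, 0.2, 90.3]
wrist_force: [0.2, -0.3, -0.4]
grip_width: 0.754
turn [0.005 0.004 0.006] shift mm [ 3.4 -3.5 13.1]
12.8333 [ 0.3905 -0.1478  0.0731] [179.7   0.2  90.3] F [ 0.7  0.6 -0.1] g 0.748156898545998 qd 0.7
```

View pics/w15.png

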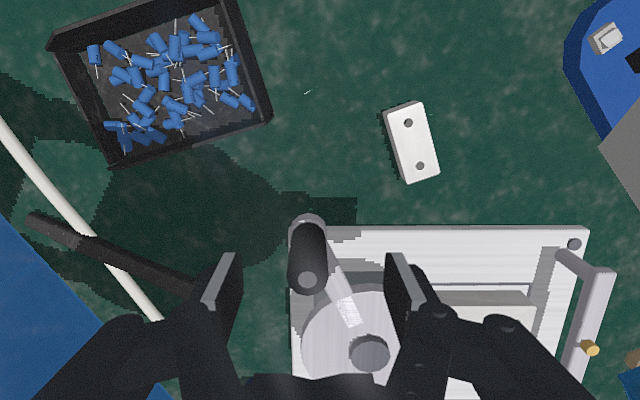

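```bash
python3 -m inch '[[[0.004,0.003,0.005,3,-3,8,0.5],[0,0,0,1,0,6,0.5],[0,0,0,0,0,2,0.5],[0,0,0,0,0,0,0.5],[0,0,0,0,0,0,0.5]]]' 60
python3 - <<'E'
from h import *
go([.3872,-.1443,.058],90)
E
```

```text
t: 13.25
ee_pos: [0.3888, -0.1443, 0.0581]
tcp_rot: [179.7, 0.2, 90.1]
wrist_force: [0.4, 0.2, 0.2]
grip_width: 0.753
turn [0.005 0.003 0.001] shift mm [ 0.  -1.6  0.1]
13.25 [ 0.3888 -0.1443  0.0581] [179.7   0.2  90.1] F [0.4 0.2 0.2] g 0.7533744832705852 qd 0.1
```

```bash
python3 -m inch '[[[0,0,0,0,-1.5,0,0],[0,0,0,0,0,0,-0.5],[0,0,0,0,0,0,-0.9],[0,0,0,0,0,0,-1],[0,0,0,0,0,0,-1]]]' 70
python3 - <<'E'
from h import *
save('w16.png',snapshot('wrist'))
go([.3872,-.1443,.058],90)
E
```

```text
t: 13.67
ee_pos: [0.3879, -0.1445, 0.0588]
tcp_rot: [179.6, 0.2, 90.0]
wrist_force: [-0.7, 1.7, -0.4]
grip_width: 0.192
turn [0.007 0.004 0.001] shift mm [ 0.2 -0.7  0.7]
13.7167 [ 0.3879 -0.1445  0.0587] [179.6   0.2  90.1] F [0.2 2.7 1.3] g 0.19101637782649258 qd 0.1
```

View pics/w16.png

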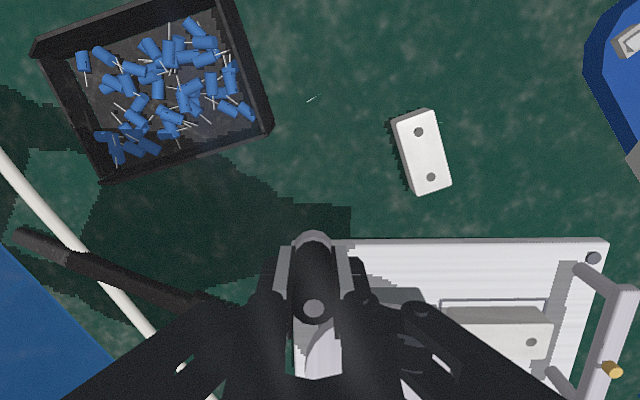

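```bash
cat > s.py <<'E'
from h import *
o=robot.get_obs();p=o['ee_pos'];A=np.array([.4243,-.2213]);d=p[:2]-A;ph=np.arctan2(d[1],d[0])
print('t',round(o['t'],2),p.round(4),'rot',o['tcp_rot'].round(1),'lever',round(np.radians(115.5)-ph,3),'r',np.linalg.norm(d).round(4),'Ft',(o['wrist_force'][:2]@[np.sin(ph),-np.cos(ph)]).round(1),'F',o['wrist_force'].round(1),'g',o['grip_width'].round(3))
E
python3 s.py
python3 -m inch '[[[0,0,0,1,3,0,-1],[0,0,0,1,3,0,-1]]]' 70;python3 s.py
python3 -m inch '[[[0,0,0,1,3,0,-1],[0,0,0,1,3,0,-1]]]' 70;python3 s.py
python3 -m inch '[[[0,0,0,1,3,0,-1],[0,0,0,1,3,0,-1]]]' 70;python3 s.py
```

```text
t: 13.88
ee_pos: [0.3908, -0.1431, 0.0586]
tcp_rot: [-180.0, 0.3, 90.2]
wrist_force: [-9.4, -5.3, 7.3]
grip_width: 0.19
t: 14.05
ee_pos: [0.394, -0.1418, 0.0587]
tcp_rot: [-179.6, 0.3, 90.3]
wrist_force: [-7.7, -4.1, 5.4]
grip_width: 0.186
t: 14.22
ee_pos: [0.3976, -0.1405, 0.0587]
tcp_rot: [-179.3, 0.4, 90.3]
wrist_force: [-6.8, -3.1, 5.5]
grip_width: 0.189Traceback (most recent call last):
  File "s.py", line 3, in <module>
    print('t',round(o['t'],2),p.round(4),'rot',o['tcp_rot'].round(1),'lever',round(np.radians(115.5)-ph,3),'r',np.linalg.norm(d).round(4),'Ft',(o['wrist_force'][:2]@[np.sin(ph),-np.cos(ph)]).round(1),'F',o['wrist_force'].round(1),'g',o['grip_width'].round(3))
                                                                                                                                                                                                                                          ^^^^^^^^^^^^^^^^^^^^^
AttributeError: 'float' object has no attribute 'round'
Traceback (most recent call last):
  File "s.py", line 3, in <module>
    print('t',round(o['t'],2
[... 1127 characters left out ...]
^^
AttributeError: 'float' object has no attribute 'round'
Traceback (most recent call last):
  File "s.py", line 3, in <module>
    print('t',round(o['t'],2),p.round(4),'rot',o['tcp_rot'].round(1),'lever',round(np.radians(115.5)-ph,3),'r',np.linalg.norm(d).round(4),'Ft',(o['wrist_force'][:2]@[np.sin(ph),-np.cos(ph)]).round(1),'F',o['wrist_force'].round(1),'g',o['grip_width'].round(3))
                                                                                                                                                                                                                                          ^^^^^^^^^^^^^^^^^^^^^
AttributeError: 'float' object has no attribute 'round'
```

```bash
sed -i "s/o\['grip_width'\].round(3)/round(o['grip_width'],3),'turn',(Rn.from_euler('xyz',o['tcp_rot'],degrees=True).inv()*Rn.from_euler('xyz',[180,0,90],degrees=True)).as_rotvec().round(3)/" s.py; python3 s.py
python3 -m inch '[[[-0.005,0,0,1,3,0,-1],[-0.005,0,0,0.8,3,0,-1]]]' 70 >/dev/null;python3 s.py
python3 -m inch '[[[-0.005,0,0,0.8,3,0,-1]]]' 70 >/dev/null;python3 s.py
python3 -m inch '[[[-0.005,0,0,0.8,3,0,-1]]]' 70 >/dev/null;python3 s.py
python3 -m inch '[[[-0.005,0,0,0.8,3,0,-1]]]' 70 >/dev/null;python3 s.py
python3 -m inch '[[[-0.005,0,0,0.8,3,0,-1]]]' 70 >/dev/null;python3 s.py
```

```text
t 14.22 [ 0.3976 -0.1405  0.0587] rot [-179.3    0.4   90.3] lever 0.126 r 0.0851 Ft -7.4 F [-6.8 -3.1  5.5] g 0.189 turn [-0.012  0.006  0.006]
t 14.38 [ 0.4017 -0.1393  0.0587] rot [-179.6    0.4   90.4] lever 0.176 r 0.0851 Ft -7.6 F [-6.6 -4.7  5. ] g 0.189 turn [-0.007  0.007  0.007]
t 14.47 [ 0.4037 -0.1387  0.0587] rot [-179.8    0.4   90.5] lever 0.2 r 0.0851 Ft -7.1 F [-6.3 -3.9  3.9] g 0.188 turn [-0.004  0.007  0.008]
t 14.55 [ 0.4056 -0.1382  0.0587] rot [-179.9    0.4   90.5] lever 0.224 r 0.0852 Ft -9.0 F [-8.1 -5.   4.1] g 0.186 turn [-0.002  0.008  0.009]
t 14.63 [ 0.4069 -0.1378  0.0586] rot [-180.     0.5   90.6] lever 0.239 r 0.0853 Ft -13.3 F [-11.7  -9.    7.5] g 0.19 turn [-0.001  0.008  0.01 ]
t 14.72 [ 0.4082 -0.1376  0.0586] rot [180.    0.5  90.6] lever 0.255 r 0.0852 Ft -10.2 F [-8.9 -7.6  8.2] g 0.192 turn [0.001 0.009 0.011]
```

```bash
python3 -m inch '[[[0,0.003,0.004,0.7,3,0,-1],[0,0.003,0.004,0.6,3,0,-1]]]' 70 >/dev/null;python3 s.py
python3 -m inch '[[[0,0.003,0.004,0.5,3,0,-1],[0,0.003,0.003,0.4,3,0,-1]]]' 70 >/dev/null;python3 s.py
python3 -m inch '[[[0,0.003,0.003,0.4,3,0,-1],[0,0.003,0.003,0.3,3,0,-1]]]' 70 >/dev/null;python3 s.py
python3 -m inch '[[[0,0,0.003,0.2,3,0,-1]]]' 70 >/dev/null;python3 s.py
python3 -m inch '[[[0,0,0.003,0.2,3,0,-1]]]' 70 >/dev/null;python3 s.py
python3 -m inch '[[[0,0,0.003,0.1,3,0,-1]]]' 70 >/dev/null;python3 s.py
```

```text
t 14.88 [ 0.4105 -0.1372  0.0586] rot [-179.6    0.2   90.3] lever 0.282 r 0.0852 Ft -10.0 F [-9.2 -5.3  7.1] g 0.191 turn [-0.007  0.004  0.005]
t 15.05 [ 0.4129 -0.1368  0.0587] rot [-1.791e+02 -1.000e-01  8.990e+01] lever 0.311 r 0.0852 Ft -9.8 F [-9.5 -3.1  7.7] g 0.188 turn [-0.015 -0.002 -0.001]
t 15.22 [ 0.4157 -0.1365  0.0587] rot [-178.7   -0.5   89.6] lever 0.344 r 0.0853 Ft -8.5 F [-8.3 -2.8  6.8] g 0.196 turn [-0.022 -0.008 -0.006]
t 15.3 [ 0.4171 -0.1363  0.0587] rot [-178.5   -0.5   89.5] lever 0.361 r 0.0853 Ft -9.0 F [-8.9 -1.5  7.4] g 0.19 turn [-0.026 -0.008 -0.009]
t 15.38 [ 0.4186 -0.1362  0.0587] rot [-178.3   -0.5   89.3] lever 0.378 r 0.0853 Ft -8.2 F [-8.1 -2.1  6.6] g 0.188 turn [-0.029 -0.008 -0.011]
t 15.47 [ 0.4202 -0.1361  0.0587] rot [-178.1   -0.5   89.2] lever 0.397 r 0.0853 Ft -7.6 F [-7.6 -1.3  6.8] g 0.192 turn [-0.032 -0.009 -0.014]
```

```bash
python3 -m inch '[[[-0.012,-0.003,-0.003,0.1,3,-0.3,-1]]]' 70 >/dev/null;python3 s.py
python3 -m inch '[[[-0.012,-0.003,-0.003,0,3,-0.3,-1]]]' 70 >/dev/null;python3 s.py
python3 -m inch '[[[-0.01,-0.002,-0.003,0,3,-0.3,-1]]]' 70 >/dev/null;python3 s.py
python3 -m inch '[[[-0.01,-0.002,-0.003,-0.1,3,-0.3,-1]]]' 70 >/dev/null;python3 s.py
python3 -m inch '[[[-0.01,0,-0.002,-0.1,3,-0.3,-1],[-0.01,0,-0.002,-0.2,3,-0.3,-1]]]' 70 >/dev/null;python3 s.py
python3 -m inch '[[[-0.008,0,0,-0.2,3,-0.3,-1],[-0.008,0,0,-0.3,3,-0.3,-1]]]' 70 >/dev/null;python3 s.py
```

```text
t 15.55 [ 0.4222 -0.136   0.0588] rot [-178.7   -0.3   89.4] lever 0.421 r 0.0853 Ft -6.7 F [-6.6 -2.2  0.4] g 0.192 turn [-0.023 -0.006 -0.011]
t 15.63 [ 0.4236 -0.136   0.0587] rot [-179.2   -0.2   89.6] lever 0.437 r 0.0853 Ft -8.2 F [-8.2 -2.6  3.6] g 0.191 turn [-0.014 -0.003 -0.007]
t 15.72 [ 0.4245 -0.136   0.0587] rot [-1.795e+02 -1.000e-01  8.980e+01] lever 0.447 r 0.0853 Ft -10.8 F [-10.8  -4.3   6.1] g 0.192 turn [-0.009 -0.001 -0.003]
t 15.8 [ 0.4249 -0.136   0.0586] rot [-179.7    0.    90.1] lever 0.452 r 0.0853 Ft -12.1 F [-12.2  -3.7   7.9] g 0.194 turn [-0.004  0.     0.001]
t 15.97 [ 0.4251 -0.136   0.0586] rot [ 1.798e+02 -1.000e-01  9.050e+01] lever 0.454 r 0.0853 Ft -12.1 F [-12.2  -3.5   8.3] g 0.189 turn [ 0.003 -0.001  0.008]
t 16.13 [ 0.425  -0.136   0.0586] rot [179.6  -0.2  90.6] lever 0.454 r 0.0853 Ft -10.4 F [-10.4  -2.4   7.3] g 0.193 turn [ 0.006 -0.003  0.011]
```

```bash
python3 -m inch '[[[0,0,0.003,-0.3,4.5,0,-1]]]' 70 >/dev/null;python3 s.py
python3 -m inch '[[[0,0,0.003,-0.4,4.5,0,-1]]]' 70 >/dev/null;python3 s.py
python3 -m inch '[[[0,0,0.003,-0.4,4.5,0,-1],[0,0,0.003,-0.5,4.5,0,-1]]]' 70 >/dev/null;python3 s.py
python3 -m inch '[[[0,0,0.003,-0.6,4.5,0,-1],[0,0,0.003,-0.7,4.5,0,-1]]]' 70 >/dev/null;python3 s.py
```

```text
t 16.22 [ 0.4258 -0.1359  0.0585] rot [-179.9   -0.2   90.5] lever 0.463 r 0.0854 Ft -14.7 F [-14.8  -3.4  16.3] g 0.186 turn [-0.001 -0.004  0.009]
t 16.3 [ 0.4273 -0.136   0.0585] rot [-179.6   -0.3   90.4] lever 0.48 r 0.0853 Ft -11.4 F [-11.5  -1.   13.5] g 0.186 turn [-0.008 -0.005  0.007]
t 16.47 [ 0.4308 -0.1362  0.0586] rot [-178.9   -0.4   90.1] lever 0.522 r 0.0853 Ft -11.3 F [-11.4  -1.   10.7] g 0.187 turn [-0.02  -0.007  0.002]
t 16.63 [ 0.4351 -0.1367  0.0586] rot [-178.3   -0.5   89.8] lever 0.572 r 0.0853 Ft -10.2 F [-10.2   0.7  10. ] g 0.188 turn [-0.03  -0.009 -0.004]
```

```bash
python3 -m inch '[[[-0.008,-0.003,0,-0.7,4.5,-0.4,-1]]]' 70 >/dev/null;python3 s.py
python3 -m inch '[[[-0.008,-0.003,0,-0.8,4,-0.3,-1]]]' 70 >/dev/null;python3 s.py
python3 -m inch '[[[-0.008,-0.003,0,-0.8,4,-0.2,-1]]]' 70 >/dev/null;python3 s.py
python3 -m inch '[[[-0.006,0,0,-0.9,4,-0.2,-1]]]' 70 >/dev/null;python3 s.py
python3 -m inch '[[[-0.006,0,0,-1,4,-0.2,-1]]]' 70 >/dev/null;python3 s.py
python3 -m inch '[[[-0.006,0,0,-1,4,-0.2,-1]]]' 70 >/dev/null;python3 s.py
```

```text
t 16.72 [ 0.4377 -0.137   0.0587] rot [-178.5   -0.4   89.8] lever 0.603 r 0.0853 Ft -8.8 F [-9.2 -2.3  4. ] g 0.189 turn [-0.027 -0.007 -0.003]
t 16.8 [ 0.4395 -0.1373  0.0587] rot [-178.6   -0.3   89.8] lever 0.624 r 0.0853 Ft -9.3 F [-9.5 -0.2  6.2] g 0.193 turn [-0.024 -0.005 -0.003]
t 16.88 [ 0.4414 -0.1377  0.0586] rot [-178.8   -0.2   89.9] lever 0.647 r 0.0853 Ft -8.9 F [-9.   0.5  8.1] g 0.19 turn [-0.02  -0.003 -0.002]
t 16.97 [ 0.443  -0.138   0.0586] rot [-178.9   -0.3   89.9] lever 0.666 r 0.0853 Ft -12.2 F [-12.6  -0.3   9. ] g 0.189 turn [-0.02  -0.005 -0.001]
t 17.05 [ 0.4436 -0.1381  0.0585] rot [-178.8   -0.4   90. ] lever 0.673 r 0.0854 Ft -14.9 F [-15.1   0.8  13.5] g 0.193 turn [-0.021 -0.007 -0.001]
t 17.13 [ 0.4438 -0.1381  0.0585] rot [-178.6   -0.5   90. ] lever 0.675 r 0.0854 Ft -16.9 F [-17.2   0.8  14.9] g 0.181 turn [-0.024 -0.009  0.   ]
```

```bash
python3 -m inch '[[[-0.004,-0.003,0,-1.2,5,-0.6,-1]]]' 70 >/dev/null;python3 s.py
python3 -m inch '[[[-0.004,-0.003,0,-1.3,5,-0.5,-1]]]' 70 >/dev/null;python3 s.py
python3 -m inch '[[[-0.006,-0.003,0,-1.3,5,-0.4,-1]]]' 70 >/dev/null;python3 s.py
python3 -m inch '[[[-0.006,-0.003,0,-1.4,4.5,-0.3,-1]]]' 70 >/dev/null;python3 s.py
python3 -m inch '[[[-0.006,-0.003,0,-1.4,4.5,-0.3,-1]]]' 70 >/dev/null;python3 s.py
python3 -m inch '[[[-0.006,-0.003,0,-1.5,4.5,-0.3,-1]]]' 70 >/dev/null;python3 s.py
```

```text
t 17.22 [ 0.4447 -0.1384  0.0587] rot [-178.4   -0.5   90.1] lever 0.687 r 0.0854 Ft -13.7 F [-14.    0.5   6.6] g 0.182 turn [-0.028 -0.008  0.001]
t 17.3 [ 0.4461 -0.1388  0.0586] rot [-178.2   -0.4   90.1] lever 0.703 r 0.0853 Ft -12.5 F [-13.1  -0.4   7.9] g 0.191 turn [-0.032 -0.007  0.002]
t 17.38 [ 0.4477 -0.1392  0.0586] rot [-178.1   -0.4   90.1] lever 0.723 r 0.0854 Ft -12.8 F [-13.2   0.5  11.6] g 0.187 turn [-0.034 -0.006  0.002]
t 17.47 [ 0.4492 -0.1397  0.0586] rot [-178.    -0.3   90.2] lever 0.741 r 0.0853 Ft -12.4 F [-12.    3.1  10.4] g 0.189 turn [-0.034 -0.005  0.003]
t 17.55 [ 0.4508 -0.1402  0.0586] rot [-178.    -0.2   90.2] lever 0.761 r 0.0853 Ft -11.9 F [-11.6   2.8   9.6] g 0.194 turn [-0.034 -0.004  0.003]
t 17.63 [ 0.4526 -0.1408  0.0586] rot [-178.    -0.2   90.2] lever 0.783 r 0.0853 Ft -11.0 F [-11.4   0.7   9.1] g 0.19 turn [-0.034 -0.003  0.004]
```

```bash
python3 -m inch '[[[-0.005,-0.003,0,-1.6,4,-0.3,-1]]]' 70 >/dev/null;python3 s.py
python3 -m inch '[[[-0.005,-0.003,0,-1.5,3.5,-0.3,-1]]]' 70 >/dev/null;python3 s.py
python3 -m inch '[[[-0.005,-0.002,0,-1.5,3.5,-0.3,-1]]]' 70 >/dev/null;python3 s.py
```

```text
t 17.72 [ 0.4539 -0.1414  0.0586] rot [-1.78e+02 -1.00e-01  9.02e+01] lever 0.8 r 0.0852 Ft -10.6 F [-10.    3.6   8.1] g 0.194 turn [-0.035 -0.002  0.004]
t 17.8 [ 0.455  -0.1418  0.0586] rot [-1.78e+02 -1.00e-01  9.02e+01] lever 0.813 r 0.0852 Ft -10.7 F [-10.3   3.    7.5] g 0.19 turn [-0.035 -0.001  0.004]
t 17.88 [ 0.456  -0.1422  0.0586] rot [-1.779e+02 -1.000e-01  9.020e+01] lever 0.826 r 0.0853 Ft -10.2 F [-9.6  3.5  8.8] g 0.191 turn [-0.036 -0.001  0.004]
```

```bash
for i in 1; do python3 -m inch '[[[0,0,0,-1.6,3.5,-0.2,-1]]]' 70 >/dev/null;python3 s.py
python3 -m inch '[[[0,0,0,-1.6,3.5,-0.2,-1]]]' 70 >/dev/null;python3 s.py; done
python3 -m inch '[[[0,0,0,-1.6,3.5,-0.2,-1]]]' 70 >/dev/null;python3 s.py
```

```text
t 17.97 [ 0.4571 -0.1426  0.0586] rot [-177.7   -0.2   90.3] lever 0.84 r 0.0853 Ft -10.3 F [-9.5  3.9  8.2] g 0.189 turn [-0.041 -0.003  0.004]
t 18.05 [ 0.4584 -0.1431  0.0586] rot [-177.4   -0.3   90.3] lever 0.857 r 0.0853 Ft -10.0 F [-9.3  3.7  7.6] g 0.191 turn [-0.046 -0.006  0.005]
t 18.13 [ 0.4599 -0.1438  0.0586] rot [-177.1   -0.4   90.3] lever 0.875 r 0.0853 Ft -11.5 F [-10.6   4.3   7.2] g 0.19 turn [-0.05  -0.007  0.005]
```

```bash
python3 -m inch '[[[0,0,0,-1.6,3.5,-0.2,-1]]]' 70 >/dev/null;python3 s.py
python3 -m inch '[[[0,0,0,-1.6,3.5,-0.2,-1]]]' 70 >/dev/null;python3 s.py
```

```text
t 18.22 [ 0.4608 -0.1441  0.0585] rot [-176.8   -0.6   90.3] lever 0.887 r 0.0854 Ft -14.2 F [-13.4   4.9   9.5] g 0.192 turn [-0.056 -0.01   0.005]
t 18.3 [ 0.4612 -0.1443  0.0585] rot [-176.4   -0.7   90.3] lever 0.892 r 0.0854 Ft -14.0 F [-13.7   3.7  12.8] g 0.191 turn [-0.063 -0.013  0.005]
```

```bash
python3 - <<'E'
from h import *
save('w20.png',snapshot('wrist'));save('s20.png',snapshot('scene'));save('t20.png',snapshot('top'))
for _ in range(4): snapshot('top')
E
python3 s.py
python3 - <<'E'
import cv2
im=cv2.imread('pics/t20.png');cv2.imwrite('pics/t20c.png',cv2.resize(im[130:290,200:460],None,fx=3,fy=3,interpolation=cv2.INTER_CUBIC))
E
```

```text
t 18.65 [ 0.4615 -0.1445  0.0586] rot [-176.5   -0.7   90.3] lever 0.896 r 0.0853 Ft -13.1 F [-13.1   3.1  10.3] g 0.189 turn [-0.062 -0.012  0.005]
```

View pics/t20c.png

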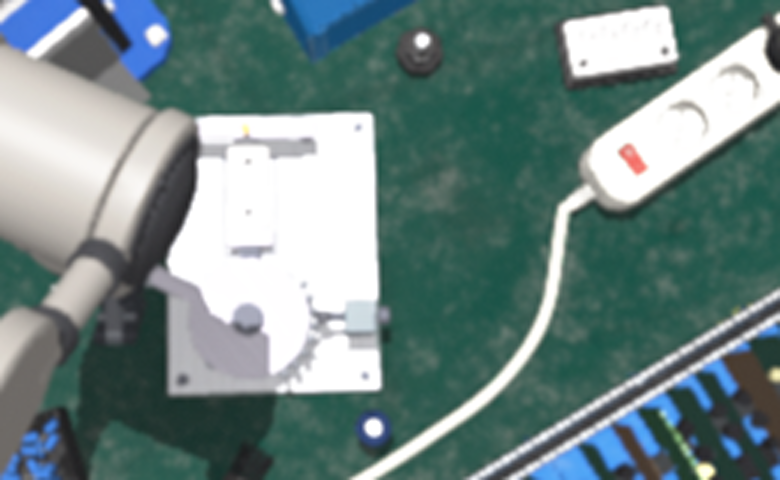

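View pics/w20.png

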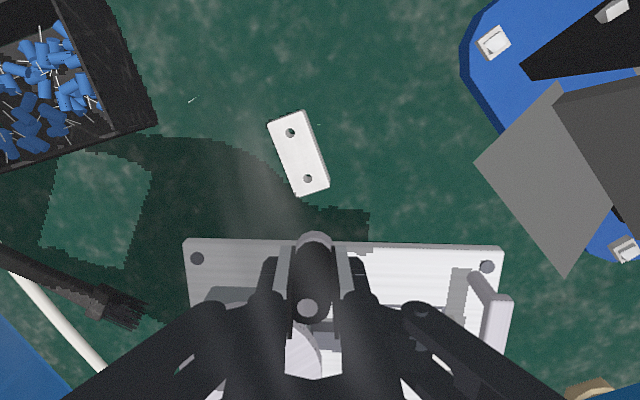

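```bash
python3 - <<'E'
from h import *
c=calibration('top')
f=lambda L:[(x/3+200-.33,y/3+130-.33) for x,y in L]
print(onplane(f([(249,146),(249,247),(248,162),(248,212)]),.028,c).round(4))
im=snapshot('top');cv2.imwrite('pics/t21c.png',cv2.resize(im[165:225,260:320,::-1],None,fx=9,fy=9,interpolation=cv2.INTER_CUBIC))
E
python3 s.py
```

```text
[[ 0.5484 -0.2213  0.028 ]
 [ 0.4756 -0.2208  0.028 ]
 [ 0.5368 -0.2205  0.028 ]
 [ 0.5007 -0.2203  0.028 ]]
t 18.7 [ 0.4615 -0.1445  0.0585] rot [-176.5   -0.7   90.3] lever 0.896 r 0.0853 Ft -13.1 F [-12.7   3.7   9.5] g 0.191 turn [-0.062 -0.012  0.005]
```

View pics/t21c.png

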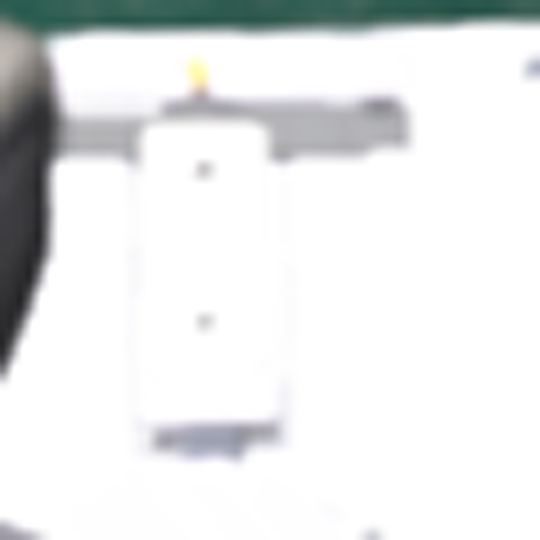

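Run:
```python
from h import *
c=calibration('top')
f=lambda L:[(x/9+260-.45,y/9+165-.45) for x,y in L]
P=onplane(f([(204,170),(204,322),(204,118),(204,422)]),.028,c);print(P.round(4),P[:2].mean(0))
```

```text
[[ 0.5373 -0.2202  0.028 ]
 [ 0.5007 -0.22    0.028 ]
 [ 0.5499 -0.2203  0.028 ]
 [ 0.4768 -0.2199  0.028 ]] [ 0.51902204 -0.2201224   0.028     ]
```

```bash
python3 - <<'E'
from h import *
robot.job_done()
E
python3 s.py
```

```text
the job is handed in; nothing more can be done
the job is handed in; nothing more can be done
```

I laid the larger steel block (the die) flat in the outline with one end to the pusher and let go of it. I then took the black grip and swung the lever forward to the fourth click. I handed the job in at 18.7 s, still holding the lever there against its spring.

- **Placing:** after release, the wrist view put the die about 4–5 mm clear of the outline lines lengthways, and centred between them sideways.
- **Clicks:** I felt four jumps in resistance, at lever readings of about 0.23, 0.44, 0.66 and 0.88 rad. At the fourth, the force went from 10 to 14 N. The last reading was about 0.895 rad, steady at 13 N, and short of the fifth click at 1.10 rad.
- **Die feed:** the top view showed the die's centre about 12 mm further forward, which matches 20 mm of pusher travel less the 8 mm gap. Its front edge measured anywhere from 2 mm short of the bridge's rear face to level with it, so I couldn't confirm that it reaches under the bar.
- **Bystanders:** the top view at the end showed the bending jig, capacitor and knob where they had been. The look-alike block still lay in place in the last wrist view.
- **Disagreements:** position measurements from the different views differed by 1–3 mm. Views taken while the arm was still settling were off by up to 5 mm. The wrist finished tilted about 3.5 degrees while holding the lever.

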